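Ready the silversmith's bench: nest the forming dies, mount and lock the reel

ROBOT

A 7-joint arm with a two-finger parallel gripper is mounted at the origin on the work surface. World frame = base frame: x ahead of the robot, y to its left, z up, the work surface at z = 0. Lengths are in m, angles in rad, forces in N, time in s.
With the tool pointing down it reaches from about 0.4 to 0.9 m from the base axis. Payload 5.5 kg.
Tool frame: the origin (TCP) lies on the centre line of the jaws, within the pads' length; the fingertips stand 11 mm ahead of it and the grasp point (between the pads) lies 8 mm behind it; z points along the fingers, y is the line along which they close (so a half turn about z gives the same grasp; the last joint's range is limited). The gripper opens to 85 mm and grips with 20 to 120 N. Pads are 22 mm wide; open, the fingers measure 114 mm over their backs; the gripper's body (76 mm by 85 mm) begins 54 mm behind the grasp point. The pads swing forward as they close: fully open they stand 13 mm farther back than shut.
Start: joints at [1.419, 0.501, -0.427, 1.55, 0.221, 1.138, -0.21], TCP at [0.262, -0.595, 0.242] pointing down, gripper open.
Joint ranges: [-2.88, 2.88], [-0.31, 2.03], [-1.54, 1.56], [0.2, 2.42], [-1.41, 4.55], [0.19, 2.02], [-2.57, 2.57]. Speed limits (rad/s): [2.57, 2.57, 3.14, 3.14, 3.14, 3.14, 3.14].

INTERFACE

Orientations are given as a 3x3 rotation matrix whose columns are the frame's x, y, z axes.
In Python, from station import get_state, camera, finish_job, boxes_of, pinpoint gives the robot as it stands.
- The arm moves only by the tool servo_tool, never from a script. Its argument "commands" is a list that holds one entry, the list of rows, each a list of 5 numbers: the gripper command: -1 is shut, 1 is fully open, values between are in proportion, then the shift along the tool's x, y, z each as a share of 30 mm, from -1 to 1, then the turn about the tool's z as a share of 10 degrees, from -1 to 1. A call has 1 to 10 rows; each row shifts and turns the commanded pose from where the row before left it, along the tool's axes as they then stand; what a row does not reach is not made up. A row lasts 1/8 s, in which the tool goes at most 62.5 mm and 10.7 degrees, less where a joint would pass 70% of its speed; a pose out of reach is approached as far as the arm can. A call with a number of a shift or a turn outside -1 to 1 is refused whole. A call with a gripper value outside its range is refused whole. The fingers move at their own pace and stop on an object; "force" is the grip in N (left out, the last holds). Time passes only in rows, so rows that do not move let the fingers close. It gives the time, the measured TCP pose, the force, the opening and the grip force at its end, in the units of the state.
- get_state(): the state, without advancing time (a new reading comes with each control period).
- camera(name): name is "scene" or "top" or "wrist"; returns a dict with "pixels" (400x640x3 uint8, blue, green, red), "fx", "fy", "cx", "cy" (pixels), "position" and "rotation" of the camera in the world. Camera axes: x right, y up, looking along -z (the intrinsics and any distortion apply to the point x, -y, -z); pixel columns grow to the right and rows downward; lengths in m; the calibration is good to about 2 mm. A picture is of the moment at which its call begins. There is no depth.
- finish_job(): hands the job in; it is judged then, once.
Trained networks look in a picture, given as the dict that the camera call returned (one of the last four; its "shot" number tells which), for a name from the list of things; names that differ only in an ending like _2 or _b are one class to them, and where a whole thing is asked for, a point or a joint stands for the part that bears it (a point fixed in the world has none). Each returns a list of dicts, best first, with "conf" (0 to 1); they miss things now and then, are a little off and sometimes report something else, mostly with a low value. They report only what shows in the picture. A call takes as long as a camera call. They do not tell look-alikes from the thing itself.
- boxes_of(picture, thing): "rect" ([left, top, right, bottom] in pixels, round what is visible of it).
- pinpoint(picture, thing): "uv" ([column, row] in pixels: a listed point, or the origin of a listed thing).
The state is a dict: "time": time; "q": joint angles; "joint_vel": joint speeds; "joint_torque": joint torques, N m; "tool_pos": TCP position; "tool_rot": TCP orientation; "contact_force": force on the tool from outside, world axes, zero at the start; "torque": the same for the moment, N m; "grip_width": opening from 0.0 (shut) to 1.0 (fully open); "grip_force": force on a finger pad.
Only numpy, scipy, OpenCV 4.12 (cv2) and the standard library are available. Lean on these libraries where they do the work, as an engineer would, in place of code of your own. Each camera call takes 0.05 s, during which the arm holds its last target. There are 200 camera calls.

TASK

Make the bench ready for the next batch: put every forming die that is standing out on the bench into the pocket of the tray that has its own shape and size, upright and fully down. Put the empty reel over the spindle of the green stand until it sits on the shoulder, then take the yellow-handled pin out of its parking hole and push it fully into the hole in the top of the spindle to lock the reel. Leave the other things on the bench where they are.

Things in the scene. Friction and masses are not known exactly. Their poses are not given: they have to be found in the camera images.
- die_disc: Large round brass die, diameter 50 mm, lower edge chamfered 2 mm: loose forming die, 36 mm tall with upright sides and a dark hollow in its top; origin at the centre of its underside, z up. It stands on the bench to the robot's right at the start; may be absent (None).
- die_stud: Small round brass die, diameter 36 mm, lower edge chamfered 2 mm: loose forming die, 36 mm tall with upright sides and a dark hollow in its top; origin at the centre of its underside, z up. It stands on the bench to the robot's right at the start; may be absent (None).
- die_block: Large square aluminium die, 46 x 46 mm, sides along its x and y: loose forming die, 36 mm tall with upright sides and a dark hollow in its top; origin at the centre of its underside, z up. It stands on the bench to the robot's right at the start; may be absent (None).
- die_cube: Small square aluminium die, 34 x 34 mm, sides along its x and y: loose forming die, 36 mm tall with upright sides and a dark hollow in its top; origin at the centre of its underside, z up. It stands on the bench to the robot's right at the start; may be absent (None).
- die_bar: Oblong copper-coloured die, 60 mm along its x and 28 mm along its y: loose forming die, 36 mm tall with upright sides and a dark hollow in its top; origin at the centre of its underside, z up. It stands on the bench to the robot's right at the start; may be absent (None).
- pocket_disc (a point): Pocket for die_disc, round, 54 mm across: in a fixed light-wood nest tile, 78 x 78 mm, top 28 mm above the bench, lined dark blue. Five tiles lie in changing order at 80 mm pitch, in two rows, on the dark tray board, square to it; the sixth place is a plain tile with a brass plate. This point: centre of the pocket floor, 16 mm above the bench, 12 mm below the tile top; x, y along the tile sides, z up.
- pocket_stud (a point): Pocket for die_stud, round, 40 mm across: in a fixed light-wood nest tile, 78 x 78 mm, top 28 mm above the bench, lined dark blue. Five tiles lie in changing order at 80 mm pitch, in two rows, on the dark tray board, square to it; the sixth place is a plain tile with a brass plate. This point: centre of the pocket floor, 16 mm above the bench, 12 mm below the tile top; x, y along the tile sides, z up.
- pocket_block (a point): Pocket for die_block, 50 x 50 mm: in a fixed light-wood nest tile, 78 x 78 mm, top 28 mm above the bench, lined dark blue. Five tiles lie in changing order at 80 mm pitch, in two rows, on the dark tray board, square to it; the sixth place is a plain tile with a brass plate. This point: centre of the pocket floor, 16 mm above the bench, 12 mm below the tile top; x, y along the tile sides, z up.
- pocket_cube (a point): Pocket for die_cube, 38 x 38 mm: in a fixed light-wood nest tile, 78 x 78 mm, top 28 mm above the bench, lined dark blue. Five tiles lie in changing order at 80 mm pitch, in two rows, on the dark tray board, square to it; the sixth place is a plain tile with a brass plate. This point: centre of the pocket floor, 16 mm above the bench, 12 mm below the tile top; x, y along the tile sides, z up.
- pocket_bar (a point): Pocket for die_bar, 64 mm along x by 32 mm along y: in a fixed light-wood nest tile, 78 x 78 mm, top 28 mm above the bench, lined dark blue. Five tiles lie in changing order at 80 mm pitch, in two rows, on the dark tray board, square to it; the sixth place is a plain tile with a brass plate. This point: centre of the pocket floor, 16 mm above the bench, 12 mm below the tile top; x, y along the tile sides, z up.
- reel: Empty red and white reel standing on one flange on the bench at the start, to the robot's left beyond the stand: two red flanges of diameter 62 mm, each 6 mm thick, total height 36 mm, white core of diameter 36 mm, bore of diameter 22 mm right through; it can be gripped from above across both flanges. Origin at the centre of its underside, z along the bore (up).
- pin: Locking pin, upright: steel shaft of diameter 6 mm reaching 24 mm below a steel collar of diameter 30 mm and 4 mm thick, with a yellow round grip of diameter 14 mm and 28 mm tall on top of the collar. Origin at the underside of the collar on the axis, z up. At the start it stands in the parking hole of the green stand (collar resting on the block, 30 mm above the bench).
- spindle_seat (a point): On the green reel stand (fixed, block 80 x 165 x 30 mm): the centre of the top of the dark shoulder (diameter 36 mm, 14 mm high) on which the reel sits, 44 mm above the bench, at the foot of the steel spindle (outer diameter 18 mm, rising 42 mm). The stand's y axis runs from the parking hole to the spindle; z up.
- spindle_top (a point): Centre of the spindle's open top end, 86 mm above the bench: the mouth of a hole of diameter 10 mm, 38 mm deep, that takes the locking pin's shaft until the collar rests on the spindle's end.
- park_hole (a point): Mouth of the pin's parking hole (diameter 10 mm, 26 mm deep) in the top of the stand's block, 30 mm above the bench and 90 mm from the spindle's axis.
- file: Bystander: handled tool with a wooden handle, about 200 mm long, lying near the robot. Leave alone.
- hammer: Bystander: small hammer, 240 mm long, lying at the right. Leave alone.
- bottle: Bystander: clear bottle, diameter 50, height 120 mm, beyond the tray. Leave alone.
- jar: Bystander: pink jar with a white cap, diameter 48, height 65 mm, beyond the tray. Leave alone.
- tin: Bystander: red tin, diameter 44, height 28 mm, at the left beyond the stand. Leave alone.
- dish: Bystander: small white dish, diameter 70, height 22 mm, near the robot. Leave alone.
- pot: Bystander: yellow pot, diameter 44, height 22 mm, beyond the dies at the right. Leave alone.
Not all that is in view belongs to the job. Leave any blue or purple look-alike of the die_disc alone. Leave any blue look-alike of the reel alone.

How it is judged:
By the outcome, as a careful person would: the job done as asked, in the order asked, and still so for the second after the job is handed in, with the robot touching nothing.
Of die_disc, die_stud, die_block, die_cube, die_bar only 4 to 5 are there at a start; the rules pass over those that are not, and their reading is None.
At some moment in a run one of die_disc, die_block, reel may be knocked a few centimetres aside while the robot is not near it.
It also fails if it takes over 210 s, if anything falls off the work surface, if the arm or the gripper's body presses on something with over 40 N, if the wrist force passes 120 N, or if a joint passes its speed limit or range.

## Working session

There is one attempt and no reset: what is moved stays moved. The work goes in short steps, Python scripts to look and compute and a tool call to move; the robot and the scene stay as the last step left them, time stands still between calls to the robot, and variables do not carry over. Pictures are saved under pics/ and viewed, at most 14 in all, crops included, and the job is handed in when it is done.

Besides the shell and the picture viewer there is one more tool, called after ">>>" as name(argument=value, ...), one argument or row to a line, values as JSON. servo_tool: Moves the arm, as the interface text tells. Shift numbers are shares of 30 mm and turn numbers shares of 10 degrees, none past 1 either way. Its arguments: {"type":"object","properties":{"commands":{"type":"array"},"force":{"type":"number"}},"required":["commands"]}

```bash
mkdir -p pics; ls; cat > h.py <<'E'
import numpy as np, cv2
from station import *
def ray(p,uv):
    d=np.array([(uv[0]-p['cx'])/p['fx'],-(uv[1]-p['cy'])/p['fy'],-1.0])
    return np.array(p['position']),np.array(p['rotation'])@d
def at(p,uv,z):
    o,d=ray(p,uv); return o+d*(z-o[2])/d[2]
def proj(p,P):
    c=np.array(p['rotation']).T@(np.array(P)-np.array(p['position']))
    return p['cx']+p['fx']*c[0]/-c[2], p['cy']-p['fy']*c[1]/-c[2]
E
python3 - <<'E'
from h import *
p=camera("top");print({k:v for k,v in p.items() if k!='pixels'})
cv2.imwrite('pics/top.png',p['pixels'])
s=camera("scene");print({k:v for k,v in s.items() if k!='pixels'})
cv2.imwrite('pics/scene.png',s['pixels'])
Z=dict(die_disc=0,die_stud=0,die_block=0,die_cube=0,die_bar=0,pocket_disc=.016,pocket_stud=.016,pocket_block=.016,pocket_cube=.016,pocket_bar=.016,reel=0,pin=.03,spindle_seat=.044,spindle_top=.086,park_hole=.03)
for n,z in Z.items():
  for c in (p,s):
    print(n,c is p and 'top' or 'scene',[(np.round(r['uv'],1).tolist(),round(r['conf'],2),np.round(at(c,r['uv'],z)[:2],3).tolist()) for r in pinpoint(c,n)[:3]])
print(get_state())
E
```

```text
pics
{'fx': 427.6661031921714, 'fy': 427.6661031921714, 'cx': 318.2931155068182, 'cy': 205.4626111974853, 'position': array([ 0.39990701, -0.02787178,  1.47230632]), 'rotation': array([[ 0.02191679,  0.99358003, -0.11098817],
       [-0.99972676,  0.02268307,  0.005646  ],
       [ 0.00812731,  0.11083411,  0.99380569]]), 'shot': 1}
{'fx': 405.74164383433543, 'fy': 405.74164383433543, 'cx': 316.9270999761924, 'cy': 199.7282747855046, 'position': array([1.28422893, 0.18026099, 0.7804983 ]), 'rotation': array([[-0.31844879, -0.65035177,  0.68966147],
       [ 0.94788508, -0.21062864,  0.23905953],
       [-0.01021033,  0.72984804,  0.68353317]]), 'shot': 2}
die_disc top [([407.4, 239.9], 0.63, [0.452, -0.345]), ([430.5, 279.4], 0.58, [0.32, -0.424]), ([398.5, 265.4], 0.54, [0.365, -0.315])]
die_disc scene [([260.4, 156.4], 0.8, [0.361, -0.328]), ([246.7, 173.1], 0.6, [0.45, -0.333]), ([236.8, 142.1], 0.5, [0.313, -0.436])]
die_stud top [([368.7, 240.5], 0.63, [0.447, -0.212]), ([352.9, 140.0], 0.54, [0.799, -0.153])]
die_stud scene [([288.3, 175.4], 0.46, [0.422, -0.209])]
die_block to
[... 2062 characters left out ...]
'joint_vel': array([-0.00162643, -0.00070367, -0.00125764, -0.00081698, -0.00075095,
        0.0010972 , -0.00245765]), 'joint_torque': array([ 1.92434186e-04, -5.69359446e+01, -5.81039697e+00, -2.81331772e+01,
        1.27658070e-02,  1.98246766e-03,  1.48120978e-05]), 'tool_pos': array([ 0.26202195, -0.59485442,  0.24232792]), 'tool_rot': array([[ 9.15155022e-01,  4.03102072e-01,  7.22463582e-05],
       [ 4.03102075e-01, -9.15155023e-01, -2.56024251e-05],
       [ 5.57962271e-05,  5.25528448e-05, -9.99999997e-01]]), 'contact_force': array([ 0.21377805,  0.01518986, -1.3152861 ]), 'torque': array([-0.04123276,  0.01908858, -0.03949838]), 'grip_force': 0.0, 'grip_width': 0.9981668396381472}
```

```bash
python3 - <<'E'
import cv2
a=cv2.imread('pics/top.png')[110:310,170:470];cv2.imwrite('pics/topc.png',cv2.resize(a,(800,533),interpolation=2))
a=cv2.imread('pics/scene.png')[120:320,205:505];cv2.imwrite('pics/scenec.png',cv2.resize(a,(800,533),interpolation=2))
E
```

```text
(no output)
```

View pics/topc.png

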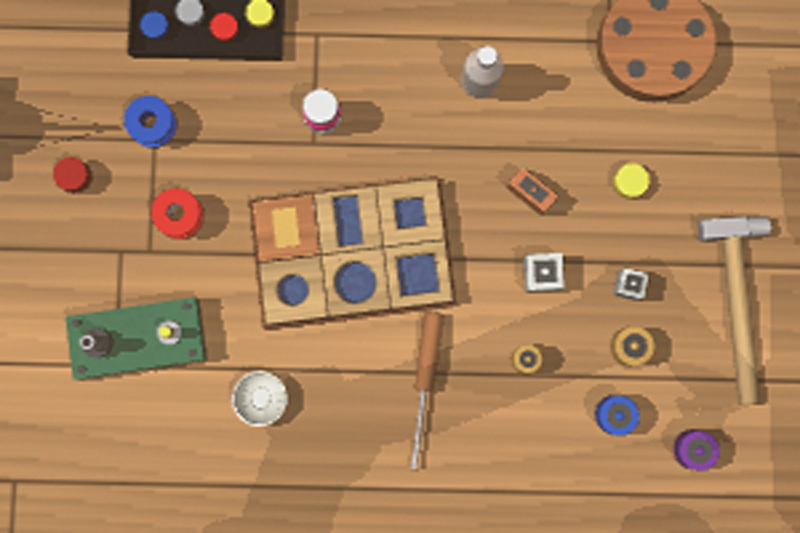

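View pics/scenec.png

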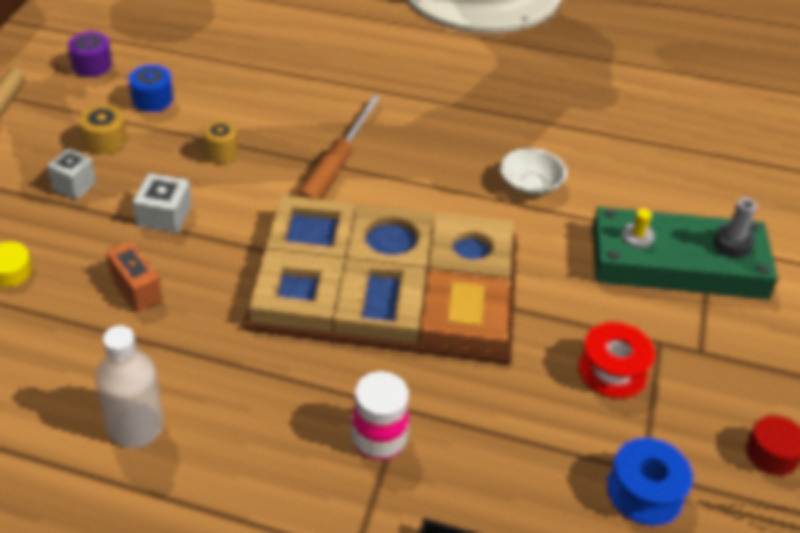

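```bash
cat >> h.py <<'E'
def plan(P,yaw=None,st=None,n=None):
    """rows needed (in units) to go to P world with tool-x yaw deg; shift first in current frame"""
    st=st or get_state(); R=np.array(st['tool_rot']); d=R.T@(np.array(P)-st['tool_pos'])/.03
    cur=np.degrees(np.arctan2(R[1,0],R[0,0])); o='shift units %s'%np.round(d,2)
    if yaw is not None: o+=' turn units %.2f'%(-((yaw-cur+90)%180-90)/10)
    return o+' cur yaw %.1f tcp %s'%(cur,np.round(st['tool_pos'],4))
E
python3 - <<'E'
from h import *
st=get_state();w=camera("wrist");cv2.imwrite('pics/w0.png',w['pixels'])
R=st['tool_rot'];print('cam in tool',R.T@(w['position']-st['tool_pos']));print(np.round(R.T@w['rotation'],4),w['fx'],w['cx'],w['cy'],[k for k in w])
print(plan([.45,-.28,.35],7))
E
```

```text
cam in tool [ 0.0697607   0.00154912 -0.13254605]
[[ 8.000e-04  9.615e-01  2.746e-01]
 [ 1.000e+00 -5.000e-04 -1.000e-03]
 [-8.000e-04  2.746e-01 -9.615e-01]] 308.62235052950683 317.30608864608007 199.03204879471218 ['pixels', 'fx', 'fy', 'cx', 'cy', 'position', 'rotation', 'shot']
shift units [ 9.97 -7.08 -3.59] turn units 1.68 cur yaw 23.8 tcp [ 0.262  -0.5949  0.2423]
```

View pics/w0.png

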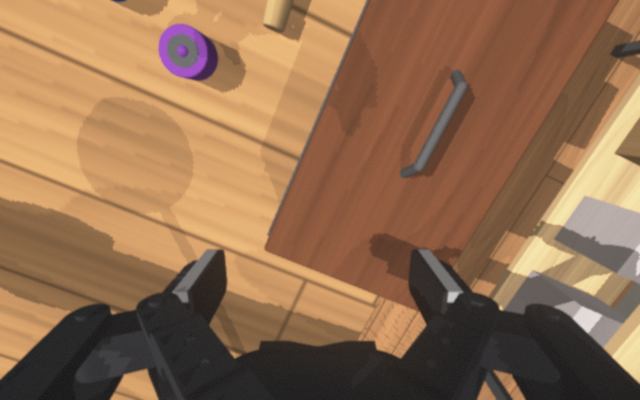

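>>> servo_tool(
  commands=[
    [[1, 0.9, -0.72, -0.36, 0.17], [1, 0.9, -0.72, -0.36, 0.17], [1, 0.9, -0.72, -0.36, 0.17], [1, 0.9, -0.72, -0.36, 0.17], [1, 0.9, -0.72, -0.36, 0.17], [1, 0.9, -0.72, -0.36, 0.17], [1, 0.9, -0.72, -0.36, 0.17], [1, 0.9, -0.72, -0.36, 0.17], [1, 0.9, -0.72, -0.36, 0.17], [1, 0.9, -0.72, -0.36, 0.17]],
  ],
)

```text
time: 2.9
tool_pos: [0.4613, -0.3125, 0.3509]
tool_rot: [[0.993, 0.117, 0.0], [0.117, -0.993, -0.0], [0.0, 0.001, -1.0]]
contact_force: [0.1, -0.1, 0.3]
grip_width: 1.002
grip_force: 0.0
```

```bash
python3 - <<'E'
from h import *
w=camera("wrist");cv2.imwrite('pics/w1.png',w['pixels'])
for n in ['die_disc','die_stud','die_block','die_cube','die_bar','pocket_disc','pocket_block','pocket_cube']:
    z=.016 if 'po' in n else 0
    print(n,[(np.round(r['uv']).tolist(),round(r['conf'],2),np.round(at(w,r['uv'],z)[:2],4).tolist()) for r in pinpoint(w,n)[:2]],[(np.round(r['rect']).tolist(),round(r['conf'],2)) for r in boxes_of(w,n)[:2]])
E
```

```text
die_disc [([315.0, 213.0], 0.87, [0.3698, -0.3222]), ([368.0, 245.0], 0.79, [0.3236, -0.4184])] [([298.0, 201.0, 334.0, 239.0], 0.94), ([318.0, 150.0, 354.0, 186.0], 0.72)]
die_stud [([248.0, 165.0], 0.8, [0.4372, -0.2076])] [([231.0, 154.0, 260.0, 183.0], 0.63)]
die_block [([267.0, 95.0], 0.88, [0.545, -0.2296])] [([249.0, 77.0, 280.0, 112.0], 0.61)]
die_cube [([338.0, 111.0], 0.83, [0.5345, -0.3372])] [([323.0, 97.0, 356.0, 132.0], 0.76), ([341.0, 2.0, 375.0, 31.0], 0.24)]
die_bar [([260.0, 12.0], 0.95, [0.6529, -0.2121])] [([234.0, 0.0, 283.0, 36.0], 0.86), ([2.0, 55.0, 69.0, 120.0], 0.61)]
pocket_disc [([96.0, 86.0], 0.97, [0.5286, 0.0113])] [([53.0, 52.0, 123.0, 117.0], 0.93), ([42.0, 0.0, 111.0, 58.0], 0.46)]
pocket_block [([152.0, 87.0], 0.85, [0.5365, -0.0681])] []
pocket_cube [([136.0, 26.0], 0.59, [0.6131, -0.0492])] [([101.0, 2.0, 178.0, 52.0], 0.68)]
```

View pics/w1.png

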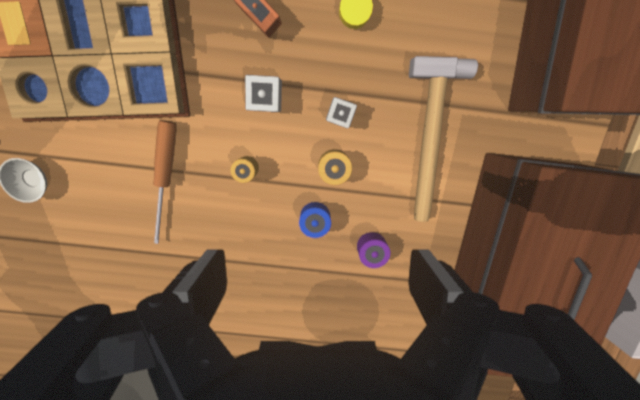

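```bash
cat >> h.py <<'E'
def blob(w,mask,z,near,maxd=.04,amin=20):
    n,l,s,c=cv2.connectedComponentsWithStats(mask.astype(np.uint8)); best=None
    for i in range(1,n):
        if s[i,4]<amin: continue
        P=at(w,c[i],z); d=np.hypot(*(P[:2]-near))
        if d<maxd and (best is None or s[i,4]>best[0]): best=(s[i,4],i)
    if best is None: return None
    cn=max(cv2.findContours((l==best[1]).astype(np.uint8),0,cv2.CHAIN_APPROX_NONE)[0],key=cv2.contourArea)
    pts=np.float32([at(w,q[0],z)[:2] for q in cn])*1000
    hull=cv2.convexHull(pts); (cx,cy),(a,b),ang=cv2.minAreaRect(hull)
    m=cv2.moments(hull); c=np.array([m['m10'],m['m01']])/m['m00']
    if b>a: long=ang+90
    else: long=ang
    return dict(c=np.round(c/1000,4),rc=np.round(np.array([cx,cy])/1000,4),size=np.round([a,b],1),ang=round((long+90)%180-90,1))
def hsv(w): return cv2.split(cv2.cvtColor(w['pixels'],cv2.COLOR_BGR2HSV).astype(int))
def pockets(w,near):
    h,s,v=hsv(w); m=(h>105)&(h<130)&(s>80)&(v>40)
    return {k:blob(w,m,.028,np.array(p)) for k,p in near.items()}
def dies(w,near,thr=110):
    h,s,v=hsv(w); m=(v<thr)
    return {k:blob(w,m,.036,np.array(p),.02,8) for k,p in near.items()}
PK=dict(disc=(.527,.013),block=(.54,-.067),cube=(.613,-.05),bar=(.6,.02),stud=(.52,.09))
DI=dict(disc=(.455,-.34),stud=(.435,-.208),block=(.546,-.225),cube=(.533,-.337),bar=(.65,-.212))
E
python3 - <<'E'
from h import *
w=camera("wrist")
for k,r in pockets(w,PK).items(): print(k,r)
h,s,v=hsv(w)
u=proj(w,[.546,-.225,.036]);print(u,v[int(u[1]),int(u[0])-20:int(u[0])+20])
for k,r in dies(w,DI).items(): print(k,r)
print(get_state()['tool_pos'])
E
```

```text
disc {'c': array([0.5273, 0.0086]), 'rc': array([0.5275, 0.0087]), 'size': array([40.9, 48.1]), 'ang': -3.8}
block {'c': array([ 0.539 , -0.0694]), 'rc': array([ 0.539 , -0.0694]), 'size': array([45.5, 41.3]), 'ang': 9.1}
cube {'c': array([ 0.617 , -0.0577]), 'rc': array([ 0.617 , -0.0576]), 'size': array([31.8, 29.4]), 'ang': 7.4}
bar {'c': array([0.6036, 0.0202]), 'rc': array([0.6035, 0.0201]), 'size': array([54.5, 21.6]), 'ang': 8.6}
stud {'c': array([0.5157, 0.0868]), 'rc': array([0.5154, 0.0865]), 'size': array([31.2, 27.3]), 'ang': 30.9}
(np.float64(259.2494940557126), np.float64(91.98099726681308)) [203 199 187 179 183 195 216 221 222 221 217 195 132  96  95  93  95 107
 147 198 217 216 206 187 161 129 103  95  94  94  95 106 154 207 217 218
 218 208 173 116]
disc {'c': array([ 0.4541, -0.3411]), 'rc': array([ 0.4545, -0.3414]), 'size': array([25.2, 24.9]), 'ang': 7.3}
stud {'c': array([ 0.4343, -0.2064]), 'rc': array([ 0.4341, -0.2065]), 'size': array([16.7, 16.1]), 'ang': 3.2}
block {'c': array([ 0.5456, -0.2274]), 'rc': array([ 0.5456, -0.2273]), 'size': array([24.9, 24.8]), 'ang': 4.4}
cube {'c': array([ 0.5334, -0.3396]), 'rc': array([ 0.5333, -0.3397]), 'size': array([17.2, 17.3]), 'ang': -11.5}
bar {'c': array([ 0.6473, -0.2145]), 'rc': array([ 0.6497, -0.2125]), 'size': array([31.7, 14.9]), 'ang': 52.3}
[ 0.46063189 -0.31347854  0.3503069 ]
```

```bash
python3 - <<'E'
from h import *
print(plan([.4343,-.2064,.12],8.5))
E
```

```text
shift units [-0.45 -3.65  7.68] turn units -0.17 cur yaw 6.8 tcp [ 0.4606 -0.3135  0.3503]
```

>>> servo_tool(
  commands=[
    [[1, -0.05, -0.45, 0.9, -0.17], [1, -0.05, -0.45, 0.96, 0], [1, -0.05, -0.45, 0.97, 0], [1, -0.05, -0.45, 0.97, 0], [1, -0.05, -0.45, 0.97, 0], [1, -0.05, -0.45, 0.97, 0], [1, -0.05, -0.45, 0.97, 0], [1, -0.05, -0.45, 0.97, 0], [1, 0, 0, 0, 0], [1, 0, 0, 0, 0]],
  ],
)

```text
time: 5.05
tool_pos: [0.4343, -0.209, 0.1209]
tool_rot: [[0.989, 0.147, 0.001], [0.147, -0.989, -0.001], [0.001, 0.001, -1.0]]
contact_force: [-0.3, -0.6, 0.4]
grip_width: 0.998
grip_force: 0.0
```

```bash
python3 - <<'E'
from h import *
w=camera("wrist");cv2.imwrite('pics/w2.png',w['pixels'])
r=dies(w,dict(stud=DI['stud']))['stud'];print(r)
print(plan([*r['c'],.024],8.5))
E
```

```text
{'c': array([ 0.434 , -0.2065]), 'rc': array([ 0.434 , -0.2065]), 'size': array([19.4, 20. ]), 'ang': -81.5}
shift units [-0.01 -0.1   3.24] turn units -0.01 cur yaw 8.4 tcp [ 0.4346 -0.2093  0.1212]
```

View pics/w2.png

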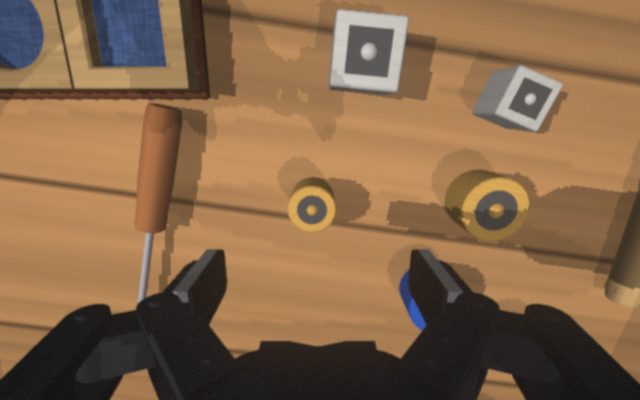

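>>> servo_tool(
  commands=[
    [[1, 0, -0.1, 0.81, 0], [1, 0, 0, 0.81, 0], [1, 0, 0, 0.81, 0], [1, 0, 0, 0.81, 0], [1, 0, 0, 0, 0], [-1, 0, 0, 0, 0], [-1, 0, 0, 0, 0], [-1, 0, 0, 0, 0], [-1, 0, 0, 0, 0], [-1, 0, 0, 0, 0]],
  ],
  force=40,
)

```text
time: 6.35
tool_pos: [0.4336, -0.2058, 0.0239]
tool_rot: [[0.989, 0.147, 0.001], [0.147, -0.989, -0.001], [0.001, 0.002, -1.0]]
contact_force: [-1.2, 0.5, 7.5]
grip_width: 0.404
grip_force: 39.2
```

>>> servo_tool(
  commands=[
    [[-1, 0, 0, -0.8, 0], [-1, 0, 0, -1, 0], [-1, 0, 0, -1, 0], [-1, 0, 0, -0.6, 0], [-1, 0, 0, 0, 0]],
  ],
)

```text
time: 6.98
tool_pos: [0.4336, -0.2059, 0.1259]
tool_rot: [[0.989, 0.147, 0.002], [0.147, -0.989, -0.002], [0.002, 0.002, -1.0]]
contact_force: [-0.1, -0.9, -0.7]
grip_width: 0.405
grip_force: 40.5
```

```bash
python3 - <<'E'
from h import *
w=camera("wrist");cv2.imwrite('pics/w3.png',w['pixels'])
st=get_state();print(st['grip_width'],st['grip_force'],st['contact_force'])
for k,r in pockets(w,PK).items(): print(k,r)
print(plan([.4915,.0905,.12],8.5))
E
```

```text
0.4022799800337783 40.469621694646776 [ 0.82679855  0.54142277 -1.45169221]
disc {'c': array([0.5241, 0.0045]), 'rc': array([0.5242, 0.0036]), 'size': array([33.9, 44.8]), 'ang': -7.1}
block {'c': array([ 0.5352, -0.0702]), 'rc': array([ 0.5351, -0.0703]), 'size': array([40.1, 42. ]), 'ang': -81.5}
cube None
bar None
stud None
shift units [ 3.38 -9.48  0.15] turn units -0.01 cur yaw 8.4 tcp [ 0.4328 -0.2056  0.1248]
```

View pics/w3.png

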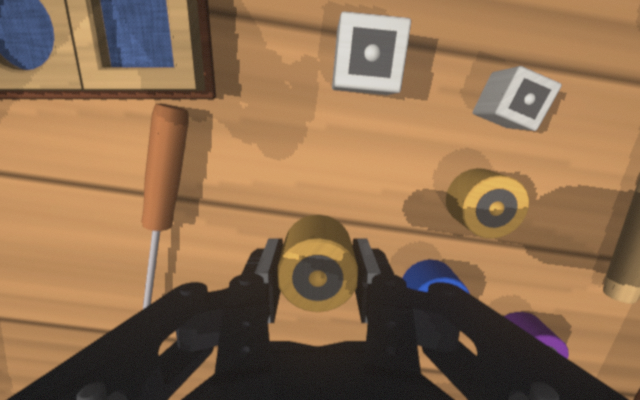

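>>> servo_tool(
  commands=[
    [[-1, 0.26, -0.94, -0.1, 0], [-1, 0.26, -0.94, -0.1, 0], [-1, 0.26, -0.94, -0.1, 0], [-1, 0.26, -0.94, -0.1, 0], [-1, 0.26, -0.94, -0.1, 0], [-1, 0.26, -0.94, -0.1, 0], [-1, 0.26, -0.94, -0.1, 0], [-1, 0.26, -0.94, -0.1, 0], [-1, 0.26, -0.94, -0.1, 0], [-1, 0.26, -0.94, -0.1, 0]],
  ],
)

```text
time: 8.28
tool_pos: [0.4675, 0.0858, 0.1533]
tool_rot: [[0.989, 0.147, -0.003], [0.147, -0.989, -0.0], [-0.003, -0.0, -1.0]]
contact_force: [-0.3, 0.6, -0.6]
grip_width: 0.409
grip_force: 40.5
```

```bash
cat >> h.py <<'E'
def poly(k,c,yaw,z,w):
    S=dict(disc=27,stud=20,block=(25,25),cube=(19,19),bar=(32,16))[k]
    if np.isscalar(S): t=np.linspace(0,2*np.pi,60,endpoint=False); q=np.c_[np.cos(t),np.sin(t)]*S
    else: q=np.array([[1,1],[-1,1],[-1,-1],[1,-1]])*S
    a=np.radians(yaw); q=q@np.array([[np.cos(a),np.sin(a)],[-np.sin(a),np.cos(a)]])/1000+c
    return np.float32([proj(w,[x,y,z]) for x,y in q])
def pocket(w,k,near,yaw=8.5):
    h,s,v=hsv(w); m=((h>105)&(h<130)&(s>60)&(v>25)).astype(np.uint8)
    n,l,st,c=cv2.connectedComponentsWithStats(m); near=np.array(near)
    ok=[i for i in range(1,n) if st[i,4]>60 and np.hypot(*(at(w,c[i],.02)[:2]-near))<.03]
    if not ok: return None
    i=max(ok,key=lambda i:st[i,4]); c0=near.copy()
    x,y,ww,hh,ar=st[i]; clip=x==0 or y==0 or x+ww==640 or y+hh==400
    for _ in range(12):
        A,I=cv2.intersectConvexConvex(cv2.convexHull(poly(k,c0,yaw,.016,w)),cv2.convexHull(poly(k,c0,yaw,.028,w)))
        M=cv2.moments(I); u=np.array([M['m10'],M['m01']])/M['m00']
        c0=c0+at(w,c[i],.02)[:2]-at(w,u,.02)[:2]
    return np.round(c0,4),'area ratio %.2f'%(ar/A),'clipped' if clip else ''
E
python3 - <<'E'
from h import *
w=camera("wrist");cv2.imwrite('pics/w4.png',w['pixels'])
for k,p in PK.items(): print(k,pocket(w,k,p))
st=get_state()
h,s,v=hsv(w);r=blob(w,v<100,st['tool_pos'][2]+.012,st['tool_pos'][:2],.01,100)
print('held',r,st['tool_rot'].T[:2,:2]@(r['c']-st['tool_pos'][:2]) if r else 0,st['tool_pos'])
E
```

```text
disc (array([0.5274, 0.0128]), 'area ratio 0.91', '')
block (array([ 0.5389, -0.0663]), 'area ratio 0.92', '')
cube (array([ 0.6183, -0.0545]), 'area ratio 0.92', '')
bar (array([0.6025, 0.0241]), 'area ratio 0.80', 'clipped')
stud (array([0.5154, 0.0915]), 'area ratio 0.83', '')
held {'c': array([0.4682, 0.0841]), 'rc': array([0.4682, 0.0842]), 'size': array([21. , 21.4]), 'ang': -81.5} [-0.00106214  0.00652735] [0.46826158 0.09071295 0.15424859]
```

View pics/w4.png

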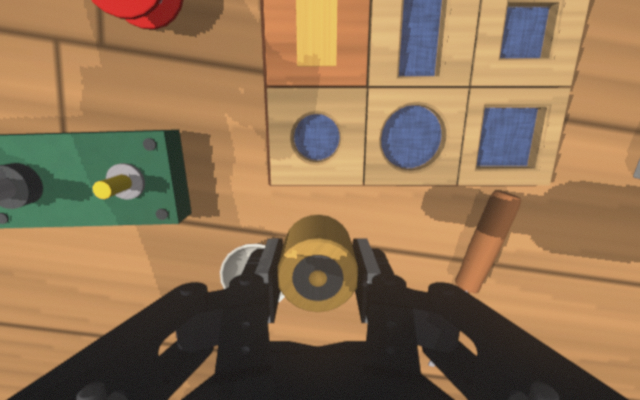

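```bash
cat >> h.py <<'E'
def held(w,dz,thr=100):
    st=get_state(); T=np.array(st['tool_pos']); h,s,v=hsv(w)
    r=blob(w,v<thr,T[2]+dz,T[:2],.015,100)
    return r and (np.array(st['tool_rot']).T[:2,:2]@(r['c']-T[:2]),r['size'],r['ang'])
E
python3 - <<'E'
from h import *
w=camera("wrist")
for k in ('stud','disc','block','cube'): print(k,pocket(w,k,PK[k]))
print(held(w,.012)); print(plan([.5154,.0915,.07],8.5))
E
```

```text
stud (array([0.5156, 0.0919]), 'area ratio 0.85', '')
disc (array([0.5274, 0.0127]), 'area ratio 0.91', '')
block (array([ 0.5389, -0.0663]), 'area ratio 0.93', '')
cube (array([ 0.6182, -0.0546]), 'area ratio 0.93', '')
(array([1.53059826e-04, 7.27930928e-05]), array([21.2, 21.6]), -81.1)
shift units [1.57 0.16 2.8 ] turn units 0.03 cur yaw 8.8 tcp [0.468  0.0889 0.154 ]
```

>>> servo_tool(
  commands=[
    [[-1, 0.5, 0, 0, 0], [-1, 0.5, 0.08, 0, 0], [-1, 0.57, 0.08, 0.5, 0], [-1, 0, 0, 0.8, 0], [-1, 0, 0, 0.8, 0], [-1, 0, 0, 0.7, 0], [-1, 0, 0, 0, 0], [-1, 0, 0, 0, 0]],
  ],
)

```text
time: 9.38
tool_pos: [0.5167, 0.0869, 0.071]
tool_rot: [[0.989, 0.146, 0.001], [0.146, -0.989, 0.0], [0.001, -0.0, -1.0]]
contact_force: [-0.1, 0.9, -0.6]
grip_width: 0.407
grip_force: 40.5
```

```bash
python3 - <<'E'
from h import *
w=camera("wrist")
print(held(w,.012)); print(plan([.5156,.0918,.041],8.5))
E
```

```text
(array([-0.00012982,  0.00189855]), array([21.1, 21.5]), -81.6)
shift units [-0.02 -0.16  1.01] turn units -0.01 cur yaw 8.4 tcp [0.5169 0.0871 0.0714]
```

```bash
python3 - <<'E'
from h import *
for _ in range(3):
    w=camera("wrist")
    print(held(w,.012),[pocket(w,k,PK[k])[0].tolist() for k in ('disc','block','cube','bar') if pocket(w,k,PK[k])],get_state()['tool_pos'].round(4))
E
```

```text
(array([-1.16952143e-05,  1.81436049e-03]), array([21.1, 21.5]), -81.5) [[0.5272, 0.013], [0.5392, -0.0661], [0.6182, -0.0544], [0.6065, 0.0248]] [0.5168 0.0872 0.0716]
(array([-3.49845664e-05,  1.75346596e-03]), array([21.1, 21.5]), -81.5) [[0.5272, 0.013], [0.5392, -0.0661], [0.6182, -0.0544], [0.6065, 0.0248]] [0.5168 0.0872 0.0716]
(array([-8.22429388e-05,  1.71964484e-03]), array([21.1, 21.5]), -81.5) [[0.5272, 0.013], [0.5392, -0.0661], [0.6182, -0.0544], [0.6065, 0.0248]] [0.5166 0.0872 0.0716]
```

>>> servo_tool(
  commands=[
    [[-1, -0.02, -0.22, 0, 0], [-1, 0, 0, 0, 0], [-1, 0, 0, 0.4, 0], [-1, 0, 0, 0.3, 0], [-1, 0, 0, 0.2, 0], [-1, 0, 0, 0.12, 0], [-1, 0, 0, 0, 0], [-1, 0, 0, 0, 0]],
  ],
)

```text
time: 10.58
tool_pos: [0.5144, 0.0938, 0.0401]
tool_rot: [[0.989, 0.147, 0.0], [0.147, -0.989, 0.0], [0.0, -0.0, -1.0]]
contact_force: [0.3, 0.1, -0.6]
grip_width: 0.41
grip_force: 40.5
```

>>> servo_tool(
  commands=[
    [[0, 0, 0, 0, 0], [0.3, 0, 0, 0, 0], [0.3, 0, 0, 0, 0], [0.3, 0, 0, -0.7, 0], [1, 0, 0, -1, 0], [1, 0, 0, -1, 0], [1, 0, 0, -1, 0], [1, 0, 0.5, -1, 0], [1, 0, 1, -0.5, 0], [1, 0, 1, 0, 0]],
  ],
)

```text
time: 11.82
tool_pos: [0.5264, 0.019, 0.1978]
tool_rot: [[0.989, 0.148, 0.003], [0.148, -0.989, -0.0], [0.003, 0.001, -1.0]]
contact_force: [0.1, 0.2, -0.8]
grip_width: 0.998
grip_force: 0.0
```

>>> servo_tool(
  commands=[
    [[1, -0.1, 1, 0, 0], [1, -0.1, 1, 0, 0], [1, -0.1, 1, 0, 0], [1, -0.1, 1, 0, 0], [1, -0.1, 1, 0, 0], [1, -0.1, 1, 0, 0], [1, -0.1, 1, 0, 0], [1, 0, 0.8, 0, 0], [1, 0, 0, 0, 0], [1, 0, 0, 0, 0]],
  ],
)

```text
time: 13.08
tool_pos: [0.5391, -0.2136, 0.196]
tool_rot: [[0.989, 0.148, -0.0], [0.148, -0.989, 0.001], [0.0, -0.001, -1.0]]
contact_force: [0.2, 0.2, 0.0]
grip_width: 0.998
grip_force: 0.0
```

```bash
python3 - <<'E'
from h import *
w=camera("wrist")
for k,r in dies(w,DI).items(): print(k,r)
b=dies(w,DI)['block']
if b:
    R=get_state()['tool_rot'];t=np.array([*b['c'],.024])-R@[0,.0018,0];print(plan([*t[:2],.024],b['ang']), plan([*t[:2],.024],b['ang']+90))
print([ (k,pocket(w,k,PK[k])) for k in ('block','cube')])
E
```

```text
disc None
stud None
block {'c': array([ 0.5453, -0.2275]), 'rc': array([ 0.5452, -0.2276]), 'size': array([26.4, 26.4]), 'ang': -86.5}
cube {'c': array([ 0.533 , -0.3401]), 'rc': array([ 0.5329, -0.3401]), 'size': array([21.5, 20.9]), 'ang': 77.9}
bar {'c': array([ 0.6506, -0.2113]), 'rc': array([ 0.6506, -0.2112]), 'size': array([35.5, 15.9]), 'ang': 52.2}
shift units [0.13 0.45 5.74] turn units -8.49 cur yaw 8.6 tcp [ 0.5391 -0.2133  0.1961] shift units [0.13 0.45 5.74] turn units 0.51 cur yaw 8.6 tcp [ 0.5391 -0.2133  0.1961]
[('block', (array([ 0.5388, -0.0661]), 'area ratio 0.94', '')), ('cube', (array([ 0.6182, -0.0543]), 'area ratio 0.92', ''))]
```

>>> servo_tool(
  commands=[
    [[1, 0.13, 0.45, 0, 0], [1, 0, 0, 0.9, 0.51], [1, 0, 0, 1, 0], [1, 0, 0, 1, 0], [1, 0, 0, 1, 0], [1, 0, 0, 1, 0], [1, 0, 0, 0.84, 0], [1, 0, 0, 0, 0], [-1, 0, 0, 0, 0], [-1, 0, 0, 0, 0]],
  ],
)

```text
time: 14.38
tool_pos: [0.5459, -0.2282, 0.0253]
tool_rot: [[0.998, 0.059, 0.002], [0.059, -0.998, -0.001], [0.002, 0.001, -1.0]]
contact_force: [0.5, -0.7, 0.1]
grip_width: 0.604
grip_force: 0.0
```

>>> servo_tool(
  commands=[
    [[-1, 0, 0, 0, 0], [-1, 0, 0, 0, 0], [-1, 0, 0, -0.8, 0], [-1, 0, 0, -1, 0], [-1, 0, 0, -1, 0], [-1, 0, -0.6, -0.6, -0.5], [-1, 0, -1, 0, 0], [-1, 0, -1, 0, 0], [-1, 0, 0, 0, 0], [-1, 0, 0, 0, 0]],
  ],
)

```text
time: 15.62
tool_pos: [0.5348, -0.1511, 0.1259]
tool_rot: [[0.989, 0.145, -0.0], [0.145, -0.989, -0.001], [-0.0, 0.001, -1.0]]
contact_force: [0.5, -0.3, -1.5]
grip_width: 0.526
grip_force: 41.9
```

```bash
cat >> h.py <<'E'
def place(w,k,dz,tgt,z,yaw=8.5,thr=100):
    st=get_state();R=np.array(st['tool_rot']);hd=held(w,dz,thr);print('held',hd)
    o=R@[*hd[0],0]; t=np.array([*tgt,z])-o; t[2]=z; print(plan(t,yaw,st),'grip',round(st['grip_width'],3),round(st['grip_force'],1))
E
python3 - <<'E'
from h import *
w=camera("wrist");cv2.imwrite('pics/w5.png',w['pixels'])
print(get_state()['tool_pos']); print(pocket(w,'block',PK['block']),pocket(w,'cube',PK['cube']))
place(w,'block',.012,(.5389,-.0662),.042)
E
```

```text
[ 0.53487129 -0.15164486  0.12587376]
(array([ 0.5389, -0.0662]), 'area ratio 0.95', '') (array([ 0.618 , -0.0544]), 'area ratio 0.93', '')
held (array([-0.00066201,  0.00127289]), array([27.6, 28.3]), -81.6)
shift units [ 0.57 -2.84  2.79] turn units -0.02 cur yaw 8.3 tcp [ 0.5349 -0.1516  0.1259] grip 0.527 41.9
```

>>> servo_tool(
  commands=[
    [[-1, 0.19, -0.95, 0, -0.02], [-1, 0.19, -0.95, 0, 0], [-1, 0.19, -0.94, 0.3, 0], [-1, 0, 0, 0.8, 0], [-1, 0, 0, 0.8, 0], [-1, 0, 0, 0, 0], [-1, 0, 0, 0, 0]],
  ],
)

```text
time: 16.55
tool_pos: [0.5399, -0.0643, 0.0695]
tool_rot: [[0.989, 0.148, 0.001], [0.148, -0.989, -0.0], [0.001, 0.0, -1.0]]
contact_force: [0.1, -0.0, -2.5]
grip_width: 0.526
grip_force: 41.8
```

```bash
python3 - <<'E'
from h import *
w=camera("wrist")
place(w,'block',.012,(.5389,-.0662),.040)
E
```

```text
held (array([-0.00067192,  0.00183285]), array([27.5, 28.2]), -81.5)
shift units [-0.03 -0.    0.99] turn units 0.00 cur yaw 8.5 tcp [ 0.5402 -0.0642  0.0698] grip 0.532 41.8
```

>>> servo_tool(
  commands=[
    [[-1, -0.03, 0, 0.4, 0], [-1, 0, 0, 0.3, 0], [-1, 0, 0, 0.18, 0], [-1, 0, 0, 0.1, 0], [-1, 0, 0, 0, 0], [-1, 0, 0, 0, 0]],
  ],
)

```text
time: 17.35
tool_pos: [0.5379, -0.0638, 0.0414]
tool_rot: [[0.989, 0.149, -0.001], [0.149, -0.989, -0.002], [-0.001, 0.002, -1.0]]
contact_force: [-7.8, -0.6, 21.9]
grip_width: 0.53
grip_force: 44.9
```

>>> servo_tool(
  commands=[
    [[0.4, 0, 0, 0, 0], [0.4, 0, 0, 0, 0], [0.4, 0, 0, -0.7, 0], [1, 0, 0, -1, 0], [1, 0, 0, -1, 0], [1, 0, 0.5, -1, 0], [1, 0.5, 1, -1, 0], [1, 0.6, 1, -0.4, 0], [1, 0.6, 1, 0, 0], [1, 0.4, 1, 0, 0]],
  ],
)

```text
time: 18.6
tool_pos: [0.6219, -0.1887, 0.1925]
tool_rot: [[0.989, 0.149, 0.001], [0.149, -0.989, 0.0], [0.001, -0.0, -1.0]]
contact_force: [0.4, -0.2, 0.0]
grip_width: 0.998
grip_force: 0.0
```

>>> servo_tool(
  commands=[
    [[1, 0, 0.8, 0, 0], [1, 0, 0, 0, -0.87], [1, 0, 0, 0, -0.87], [1, 0, 0, 0, -0.87], [1, 0, 0, 0, -0.87], [1, 0, 0, 0, -0.87], [1, 0, 0, 0, 0], [1, 0, 0, 0, 0]],
  ],
)

```text
time: 19.6
tool_pos: [0.624, -0.2118, 0.1923]
tool_rot: [[0.617, 0.787, -0.0], [0.787, -0.617, 0.0], [-0.0, -0.0, -1.0]]
contact_force: [-0.5, -0.4, 0.3]
grip_width: 0.995
grip_force: 0.0
```

```bash
python3 - <<'E'
from h import *
w=camera("wrist");cv2.imwrite('pics/w6.png',w['pixels'])
b=dies(w,DI);print(b['bar'],b['cube'],b['disc']);b=b['bar']
R=get_state()['tool_rot'];t=np.array([*b['c'],.024])-R@[0,.0018,0];print(plan([*t[:2],.026],b['ang']))
E
```

```text
{'c': array([ 0.6506, -0.2115]), 'rc': array([ 0.6506, -0.2114]), 'size': array([34.6, 15.7]), 'ang': 51.4} {'c': array([ 0.5325, -0.3402]), 'rc': array([ 0.5325, -0.34  ]), 'size': array([19.1, 18.8]), 'ang': 77.6} None
shift units [0.55 0.63 5.55] turn units 0.05 cur yaw 51.9 tcp [ 0.6242 -0.2117  0.1924]
```

View pics/w6.png

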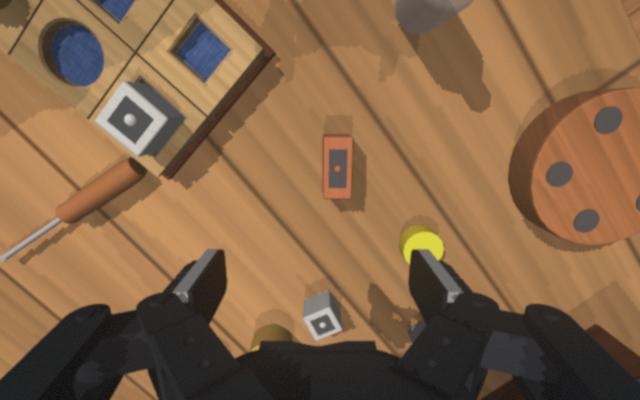

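>>> servo_tool(
  commands=[
    [[1, 0.55, 0.63, 0, 0.05], [1, 0, 0, 0.9, 0], [1, 0, 0, 1, 0], [1, 0, 0, 1, 0], [1, 0, 0, 1, 0], [1, 0, 0, 1, 0], [1, 0, 0, 0.65, 0], [1, 0, 0, 0, 0], [-1, 0, 0, 0, 0], [-1, 0, 0, 0, 0]],
  ],
)

```text
time: 20.9
tool_pos: [0.6506, -0.2105, 0.0276]
tool_rot: [[0.622, 0.783, 0.002], [0.783, -0.622, -0.001], [0.001, 0.002, -1.0]]
contact_force: [-0.2, 0.3, 0.6]
grip_width: 0.607
grip_force: 0.0
```

>>> servo_tool(
  commands=[
    [[-1, 0, 0, 0, 0], [-1, 0, 0, 0, 0], [-1, 0, 0, 0, 0], [-1, 0, 0, -0.8, 0], [-1, 0, 0, -1, 0.86], [-1, 0, 0, -1, 0.86], [-1, 0, 0, -0.6, 0.86], [-1, 0, 0, 0, 0.86], [-1, 0, 0, 0, 0.86], [-1, 0, 0, 0, 0]],
  ],
)

```text
time: 22.15
tool_pos: [0.6495, -0.2099, 0.129]
tool_rot: [[0.989, 0.151, 0.0], [0.151, -0.989, -0.0], [0.0, 0.0, -1.0]]
contact_force: [-0.3, 0.3, -1.3]
grip_width: 0.318
grip_force: 40.7
```

```bash
python3 - <<'E'
from h import *
from h import *
w=camera("wrist"); st=get_state();print(st['tool_pos'],st['grip_width'],st['grip_force'])
place(w,'bar',.011,(.607,.0245),.065)
print([(k,pocket(w,k,PK[k])) for k in PK])
E
```

```text
[ 0.64947431 -0.20994164  0.12880179] 0.3151762832127912 40.67388832569122
held (array([0.00057851, 0.00166601]), array([36. , 17.2]), 8.7)
shift units [-0.23 -8.    2.12] turn units 0.03 cur yaw 8.8 tcp [ 0.6495 -0.2099  0.1288] grip 0.315 40.7
[('disc', (array([0.527 , 0.0129]), 'area ratio 0.98', '')), ('block', None), ('cube', (array([ 0.6181, -0.0545]), 'area ratio 0.96', '')), ('bar', (array([0.606 , 0.0246]), 'area ratio 1.01', '')), ('stud', None)]
```

>>> servo_tool(
  commands=[
    [[-1, -0.03, -1, 0, 0.03], [-1, -0.03, -1, 0, 0], [-1, -0.03, -1, 0, 0], [-1, -0.03, -1, 0, 0], [-1, -0.03, -1, 0, 0], [-1, -0.03, -1, 0, 0], [-1, -0.03, -1, 0.3, 0], [-1, -0.03, -1, 0.8, 0], [-1, 0, 0, 0.8, 0], [-1, 0, 0, 0, 0]],
  ],
)

```text
time: 23.45
tool_pos: [0.6058, 0.0264, 0.0694]
tool_rot: [[0.989, 0.147, -0.004], [0.147, -0.989, -0.0], [-0.004, -0.0, -1.0]]
contact_force: [0.1, -0.7, -2.2]
grip_width: 0.322
grip_force: 40.6
```

>>> servo_tool(
  commands=[
    [[-1, 0, 0, 0, 0]],
  ],
)

```text
time: 23.58
tool_pos: [0.6083, 0.0256, 0.0718]
tool_rot: [[0.99, 0.144, 0.001], [0.144, -0.99, -0.0], [0.001, 0.0, -1.0]]
contact_force: [0.4, -1.1, -1.9]
grip_width: 0.316
grip_force: 40.6
```

```bash
python3 - <<'E'
from h import *
w=camera("wrist")
place(w,'bar',.011,(.6062,.0246),.0415)
E
```

```text
held (array([0.00058548, 0.00163981]), array([35.8, 17. ]), 8.4)
shift units [-0.11 -0.03  1.02] turn units -0.02 cur yaw 8.3 tcp [0.6087 0.0256 0.0722] grip 0.317 40.6
```

>>> servo_tool(
  commands=[
    [[-1, -0.1, -0.03, 0, -0.02], [-1, 0, 0, 0.4, 0], [-1, 0, 0, 0.3, 0], [-1, 0, 0, 0.2, 0], [-1, 0, 0, 0.1, 0], [-1, 0, 0, 0, 0], [-1, 0, 0, 0, 0]],
  ],
)

```text
time: 24.5
tool_pos: [0.604, 0.0267, 0.043]
tool_rot: [[0.989, 0.147, -0.001], [0.147, -0.989, -0.002], [-0.001, 0.001, -1.0]]
contact_force: [-9.0, -1.0, 20.4]
grip_width: 0.316
grip_force: 43.6
```

>>> servo_tool(
  commands=[
    [[0, 0, 0, 0, 0], [0, 0, 0, 0, 0], [0, 0, 0, -0.7, 0], [1, 0, 0, -1, 0], [1, 0, 0, -1, 0], [1, 0, 0.5, -1, 0], [1, -0.6, 1, -1, 0], [1, -0.6, 1, -0.4, 0], [1, -0.6, 1, 0, 0], [1, -0.6, 1, 0, 0]],
  ],
)

```text
time: 25.75
tool_pos: [0.5533, -0.1184, 0.1957]
tool_rot: [[0.989, 0.148, 0.002], [0.148, -0.989, -0.001], [0.002, 0.001, -1.0]]
contact_force: [-0.0, -0.5, -1.0]
grip_width: 1.002
grip_force: 0.0
```

>>> servo_tool(
  commands=[
    [[1, -0.6, 1, 0, 0], [1, -0.6, 1, 0, 0], [1, -0.6, 1, 0, 0], [1, 0, 1, 0, 0], [1, 0, 1, 0, 0], [1, 0, 1, 0, 0], [1, 0, 1, 0, 0.7], [1, 0, 0, 0, 0.7], [1, 0, 0, 0, 0.7], [1, 0, 0, 0, 0]],
  ],
)

```text
time: 27.0
tool_pos: [0.5311, -0.333, 0.1952]
tool_rot: [[0.976, -0.216, 0.001], [-0.216, -0.976, -0.001], [0.001, 0.0, -1.0]]
contact_force: [0.3, -0.1, 0.5]
grip_width: 1.005
grip_force: 0.0
```

>>> servo_tool(
  commands=[
    [[1, 0, 0, 0, 0]],
  ],
)

```text
time: 27.12
tool_pos: [0.531, -0.3329, 0.1947]
tool_rot: [[0.977, -0.214, 0.001], [-0.214, -0.977, -0.0], [0.001, 0.0, -1.0]]
contact_force: [-1.1, 1.1, -0.6]
grip_width: 0.998
grip_force: 0.0
```

```bash
python3 - <<'E'
from h import *
w=camera("wrist");cv2.imwrite('pics/w7.png',w['pixels'])
b=dies(w,DI);print(b['cube'],b['disc']);b=b['cube']
R=get_state()['tool_rot'];t=np.array([*b['c'],.024])-R@[0,.0018,0];print(plan([*t[:2],.026],b['ang']),plan([*t[:2],.026],b['ang']+90))
E
```

```text
{'c': array([ 0.5327, -0.3395]), 'rc': array([ 0.533 , -0.3395]), 'size': array([19.3, 18.8]), 'ang': 77.7} {'c': array([ 0.4534, -0.341 ]), 'rc': array([ 0.4537, -0.3411]), 'size': array([28.1, 27.3]), 'ang': 77.7}
shift units [0.1  0.14 5.62] turn units 8.99 cur yaw -12.4 tcp [ 0.5309 -0.333   0.1945] shift units [0.1  0.14 5.62] turn units -0.01 cur yaw -12.4 tcp [ 0.5309 -0.333   0.1945]
```

>>> servo_tool(
  commands=[
    [[1, 0.1, 0.14, 0.9, 0], [1, 0, 0, 1, 0], [1, 0, 0, 1, 0], [1, 0, 0, 1, 0], [1, 0, 0, 1, 0], [1, 0, 0, 0.72, 0], [1, 0, 0, 0, 0], [1, 0, 0, 0, 0], [-1, 0, 0, 0, 0], [-1, 0, 0, 0, 0]],
  ],
)

```text
time: 28.42
tool_pos: [0.5334, -0.3383, 0.0265]
tool_rot: [[0.976, -0.217, 0.001], [-0.217, -0.976, -0.001], [0.002, 0.001, -1.0]]
contact_force: [-0.1, -0.4, -0.6]
grip_width: 0.606
grip_force: 0.0
```

>>> servo_tool(
  commands=[
    [[-1, 0, 0, 0, 0], [-1, 0, 0, 0, 0], [-1, 0, 0, 0, 0], [-1, 0, 0, -0.8, 0], [-1, 0, 0, -1, 0], [-1, 0, 0, -1, -0.7], [-1, 0, 0, -0.6, -0.7], [-1, 0, 0, 0, -0.69], [-1, 0.1, -1, 0, 0], [-1, 0.5, -1, 0, 0]],
  ],
)

```text
time: 29.68
tool_pos: [0.5403, -0.2761, 0.1266]
tool_rot: [[0.99, 0.143, -0.002], [0.143, -0.99, 0.0], [-0.002, -0.001, -1.0]]
contact_force: [0.6, 0.3, -0.5]
grip_width: 0.39
grip_force: 40.8
```

>>> servo_tool(
  commands=[
    [[-1, 0.5, -1, 0, 0], [-1, 0.5, -1, 0, 0], [-1, 0.2, -1, 0, 0], [-1, 0, -1, 0, 0], [-1, 0, -1, 0, 0], [-1, 0, 0, 0, 0], [-1, 0, 0, 0, 0]],
  ],
)

```text
time: 30.55
tool_pos: [0.5555, -0.1231, 0.1272]
tool_rot: [[0.989, 0.145, -0.0], [0.145, -0.989, -0.001], [-0.001, 0.001, -1.0]]
contact_force: [-0.4, -0.8, -1.0]
grip_width: 0.386
grip_force: 40.8
```

```bash
python3 - <<'E'
from h import *
w=camera("wrist");cv2.imwrite('pics/w8.png',w['pixels'])
place(w,'cube',.011,(.6181,-.0545),.07)
print([(k,pocket(w,k,PK[k])) for k in PK])
E
```

```text
held (array([-0.00053911,  0.00108271]), array([20.8, 20.8]), 8.4)
shift units [ 2.42 -2.02  1.9 ] turn units -0.02 cur yaw 8.3 tcp [ 0.5555 -0.1237  0.1272] grip 0.393 40.8
[('disc', (array([0.5271, 0.013 ]), 'area ratio 0.96', '')), ('block', None), ('cube', (array([ 0.6182, -0.0544]), 'area ratio 0.91', '')), ('bar', None), ('stud', None)]
```

View pics/w8.png

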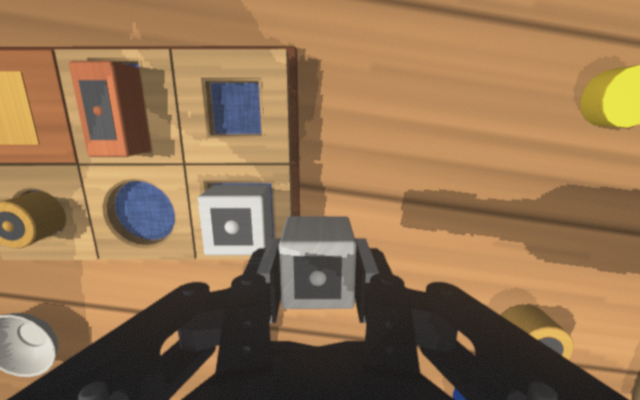

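>>> servo_tool(
  commands=[
    [[-1, 0.8, -0.2, -0.1, -0.02], [-1, 0.8, -0.6, 0, 0], [-1, 0.82, -0.6, 0, 0], [-1, 0, -0.62, 0.4, 0], [-1, 0, 0, 0.8, 0], [-1, 0, 0, 0.8, 0], [-1, 0, 0, 0, 0], [-1, 0, 0, 0, 0], [-1, 0, 0, 0, 0]],
  ],
)

```text
time: 31.72
tool_pos: [0.6194, -0.052, 0.0717]
tool_rot: [[0.989, 0.148, 0.002], [0.148, -0.989, -0.0], [0.002, 0.001, -1.0]]
contact_force: [-0.3, 0.7, -1.3]
grip_width: 0.389
grip_force: 40.7
```

```bash
python3 - <<'E'
from h import *
w=camera("wrist")
place(w,'cube',.011,(.6181,-.0545),.0415)
E
```

```text
held (array([-0.0005462 ,  0.00184664]), array([20.8, 20.7]), 8.5)
shift units [-0.04  0.02  1.  ] turn units 0.00 cur yaw 8.5 tcp [ 0.6194 -0.0519  0.0716] grip 0.387 40.7
```

>>> servo_tool(
  commands=[
    [[-1, -0.01, 0.02, 0.4, 0], [-1, 0, 0, 0.3, 0], [-1, 0, 0, 0.2, 0], [-1, 0, 0, 0.08, 0], [-1, 0, 0, 0, 0], [-1, 0, 0, 0, 0]],
  ],
)

```text
time: 32.52
tool_pos: [0.6177, -0.0522, 0.0422]
tool_rot: [[0.989, 0.149, -0.001], [0.149, -0.989, -0.001], [-0.001, 0.001, -1.0]]
contact_force: [-5.3, 0.7, 11.9]
grip_width: 0.388
grip_force: 42.4
```

>>> servo_tool(
  commands=[
    [[0.1, 0, 0, 0, 0], [0.1, 0, 0, 0, 0], [0.1, 0, 0, -0.7, 0], [1, 0, 0, -1, 0], [1, 0, 0, -1, 0], [1, -0.4, 0.5, -1, 0], [1, -0.8, 1, -1, 0], [1, -0.8, 1, -0.4, 0], [1, -0.8, 1, 0, 0], [1, -0.8, 1, 0, 0]],
  ],
)

```text
time: 33.78
tool_pos: [0.5314, -0.2029, 0.1958]
tool_rot: [[0.989, 0.149, 0.002], [0.149, -0.989, -0.001], [0.002, 0.001, -1.0]]
contact_force: [0.2, -0.8, 0.3]
grip_width: 1.001
grip_force: 0.0
```

>>> servo_tool(
  commands=[
    [[1, -0.8, 1, 0, 0], [1, -0.8, 1, 0, 0], [1, -0.8, 1, 0, 0], [1, -0.8, 1, 0, 0], [1, 0, 0.2, 0, 0], [1, 0, 0, 0, 0], [1, 0, 0, 0, 0]],
  ],
)

```text
time: 34.65
tool_pos: [0.4564, -0.3391, 0.1945]
tool_rot: [[0.988, 0.151, 0.001], [0.151, -0.988, 0.0], [0.001, -0.0, -1.0]]
contact_force: [0.5, 0.9, 0.6]
grip_width: 0.999
grip_force: 0.0
```

```bash
python3 - <<'E'
from h import *
w=camera("wrist");cv2.imwrite('pics/w9.png',w['pixels'])
b=dies(w,DI);print(b['disc']);b=b['disc']
print([(np.round(r['uv']),r['conf'],at(w,r['uv'],0)[:2]) for r in pinpoint(w,'die_disc')[:3]])
R=get_state()['tool_rot'];t=np.array([*b['c'],.024])-R@[0,.0018,0];print(plan([*t[:2],.024],8.5))
E
```

```text
{'c': array([ 0.4537, -0.3409]), 'rc': array([ 0.4539, -0.341 ]), 'size': array([28. , 27.3]), 'ang': 8.7}
[(array([317., 181.]), 0.9, array([ 0.45377881, -0.34118891])), (array([288., 249.]), 0.82, array([ 0.36912467, -0.32042247])), (array([362., 294.]), 0.56, array([ 0.32372495, -0.41610214]))]
shift units [-0.1  -0.02  5.68] turn units 0.02 cur yaw 8.7 tcp [ 0.4563 -0.3393  0.1943]
```

View pics/w9.png

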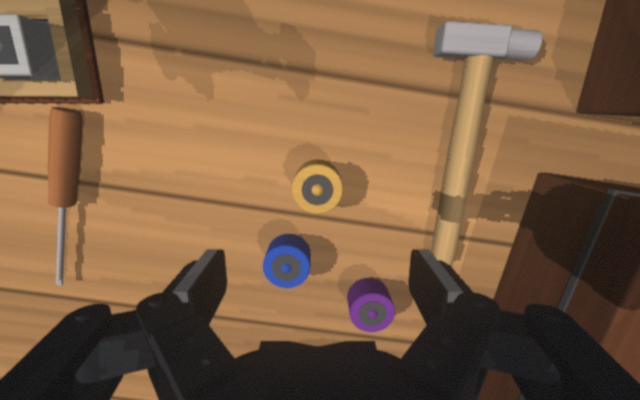

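Candidates: brass (317,188), blue (287,262), purple (371,305). The brass one is die_disc, since the other two are the coloured look-alikes. I'm gripping it now.

>>> servo_tool(
  commands=[
    [[1, -0.1, -0.02, 0.9, 0], [1, 0, 0, 1, 0], [1, 0, 0, 1, 0], [1, 0, 0, 1, 0], [1, 0, 0, 1, 0], [1, 0, 0, 0.78, 0], [1, 0, 0, 0, 0], [1, 0, 0, 0, 0], [-1, 0, 0, 0, 0], [-1, 0, 0, 0, 0]],
  ],
)

```text
time: 36.0
tool_pos: [0.4529, -0.341, 0.0246]
tool_rot: [[0.989, 0.149, 0.001], [0.149, -0.989, -0.001], [0.001, 0.001, -1.0]]
contact_force: [-2.1, 5.6, 4.3]
grip_width: 0.601
grip_force: 2.1
```

>>> servo_tool(
  commands=[
    [[-1, 0, 0, 0, 0], [-1, 0, 0, 0, 0], [-1, 0, 0, 0, 0], [-1, 0, 0, -0.8, 0], [-1, 0, 0, -1, 0], [-1, 0, 0, -1, 0], [-1, 0, -0.5, -0.6, 0], [-1, 0, -1, 0, 0], [-1, 0, -1, 0, 0], [-1, 0, -1, 0, 0]],
  ],
)

```text
time: 37.25
tool_pos: [0.4361, -0.2358, 0.1257]
tool_rot: [[0.989, 0.149, -0.0], [0.149, -0.989, -0.0], [-0.0, 0.0, -1.0]]
contact_force: [0.2, -0.0, -2.5]
grip_width: 0.565
grip_force: 42.6
```

>>> servo_tool(
  commands=[
    [[-1, 0.1, -1, 0, 0], [-1, 0.1, -1, 0, 0], [-1, 0.1, -1, 0, 0], [-1, 0.1, -1, 0, 0], [-1, 0.1, -1, 0, 0], [-1, 0.1, -1, 0, 0], [-1, 0, -1, 0, 0], [-1, 0, 0, 0, 0], [-1, 0, 0, 0, 0], [-1, 0, 0, 0, 0]],
  ],
)

```text
time: 38.5
tool_pos: [0.4233, -0.0274, 0.1256]
tool_rot: [[0.989, 0.147, 0.0], [0.147, -0.989, -0.0], [0.0, 0.0, -1.0]]
contact_force: [-0.2, 0.2, -1.8]
grip_width: 0.563
grip_force: 42.5
```

```bash
python3 - <<'E'
from h import *
w=camera("wrist");cv2.imwrite('pics/w10.png',w['pixels'])
place(w,'disc',.012,(.5271,.0129),.07)
print([(k,pocket(w,k,PK[k])) for k in PK])
E
```

```text
held (array([0.00048266, 0.00183232]), array([29.9, 30.3]), -81.5)
shift units [ 3.61 -0.88  1.85] turn units -0.00 cur yaw 8.5 tcp [ 0.4233 -0.0274  0.1256] grip 0.566 42.5
[('disc', (array([0.5272, 0.0131]), 'area ratio 0.93', '')), ('block', None), ('cube', None), ('bar', None), ('stud', None)]
```

>>> servo_tool(
  commands=[
    [[-1, 0.9, -0.2, 0, 0], [-1, 0.9, -0.2, 0, 0], [-1, 0.9, -0.24, 0, 0], [-1, 0.92, -0.24, 0, 0], [-1, 0, 0, 0.5, 0], [-1, 0, 0, 0.8, 0], [-1, 0, 0, 0.55, 0], [-1, 0, 0, 0, 0], [-1, 0, 0, 0, 0], [-1, 0, 0, 0, 0]],
  ],
)

```text
time: 39.8
tool_pos: [0.5273, 0.0159, 0.0709]
tool_rot: [[0.989, 0.149, 0.002], [0.149, -0.989, -0.0], [0.002, 0.0, -1.0]]
contact_force: [-1.2, -0.2, -2.0]
grip_width: 0.565
grip_force: 42.5
```

```bash
python3 - <<'E'
from h import *
w=camera("wrist")
place(w,'disc',.012,(.5271,.0130),.0405)
E
```

```text
held (array([0.00057702, 0.00175208]), array([29.9, 30.3]), -81.4)
shift units [-0.04  0.03  1.01] turn units 0.01 cur yaw 8.6 tcp [0.5273 0.0158 0.0709] grip 0.565 42.5
```

>>> servo_tool(
  commands=[
    [[-1, -0.01, 0.03, 0.4, 0], [-1, 0, 0, 0.3, 0], [-1, 0, 0, 0.2, 0], [-1, 0, 0, 0.1, 0], [-1, 0, 0, 0, 0], [-1, 0, 0, 0, 0]],
  ],
)

```text
time: 40.6
tool_pos: [0.5258, 0.015, 0.0408]
tool_rot: [[0.989, 0.149, -0.001], [0.149, -0.989, -0.001], [-0.001, 0.001, -1.0]]
contact_force: [-4.4, -0.3, 10.1]
grip_width: 0.562
grip_force: 43.8
```

>>> servo_tool(
  commands=[
    [[0.35, 0, 0, 0, 0], [0.35, 0, 0, 0, 0], [0.35, 0, 0, -0.7, 0], [0.35, 0, 0, -1, 0], [0.35, 0, 0, -1, 0], [1, 0, 0, -1, 0], [1, 0.4, -0.9, -1, 0], [1, 0.4, -0.9, -0.4, 0], [1, 0.4, -0.9, 0, 0], [1, 0.4, -0.9, 0, 0]],
  ],
)

```text
time: 41.85
tool_pos: [0.5584, 0.1297, 0.1934]
tool_rot: [[0.989, 0.149, 0.001], [0.149, -0.989, -0.0], [0.001, 0.0, -1.0]]
contact_force: [0.1, -0.1, -0.5]
grip_width: 1.0
grip_force: 0.0
```

>>> servo_tool(
  commands=[
    [[1, 0.4, -0.9, 0, 0], [1, 0.4, -0.9, 0, 0], [1, 0.4, -0.9, 0, 0], [1, 0.4, -0.9, 0, 0], [1, 0, 0, 0, 0], [1, 0, 0, 0, 0], [1, 0, 0, 0, 0]],
  ],
)

```text
time: 42.72
tool_pos: [0.5894, 0.2412, 0.1929]
tool_rot: [[0.989, 0.147, -0.0], [0.147, -0.989, -0.001], [-0.0, 0.001, -1.0]]
contact_force: [-0.1, -0.0, 0.5]
grip_width: 0.998
grip_force: 0.0
```

```bash
python3 - <<'E'
from h import *
w=camera("wrist");cv2.imwrite('pics/w11.png',w['pixels'])
s=camera("scene");a=s['pixels'][120:320,205:505];cv2.imwrite('pics/s2.png',cv2.resize(a,(800,533),interpolation=2))
print([(np.round(r['uv']),round(r['conf'],2),at(w,r['uv'],0)[:2]) for r in pinpoint(w,'reel')[:3]])
for n,z in (('spindle_top',.086),('pin',.03),('spindle_seat',.044),('park_hole',.03)): print(n,[(np.round(r['uv']),round(r['conf'],2),at(w,r['uv'],z)[:2]) for r in pinpoint(w,n)[:2]])
h,s,v=hsv(w);print(blob(w,((h<8)|(h>172))&(s>150),.036,np.array([.612,.247]),.04,200))
E
```

```text
[(array([291.,  27.]), 0.9, array([0.73075232, 0.28532453])), (array([315., 160.]), 0.65, array([0.60901801, 0.24456982]))]
spindle_top []
pin [(array([295., 301.]), 0.64, array([0.45666956, 0.2438929 ]))]
spindle_seat [(array([209., 310.]), 0.8, array([0.4426327 , 0.33298809]))]
park_hole [(array([295., 302.]), 0.76, array([0.45582056, 0.24444802])), (array([184.,  91.]), 0.64, array([0.65848797, 0.37120993]))]
{'c': array([0.6115, 0.2443]), 'rc': array([0.611, 0.244]), 'size': array([61.7, 61.1]), 'ang': 54.4}
```

View pics/w11.png

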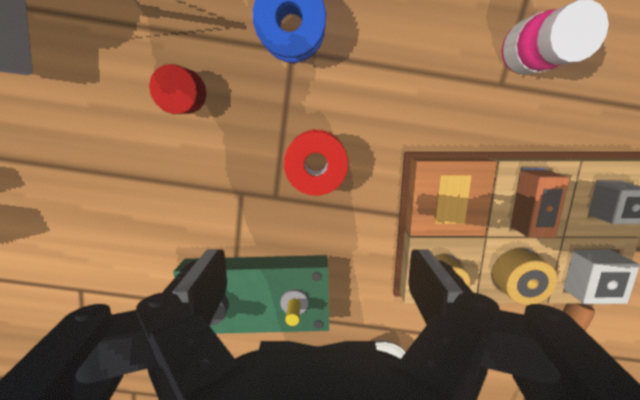

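View pics/s2.png

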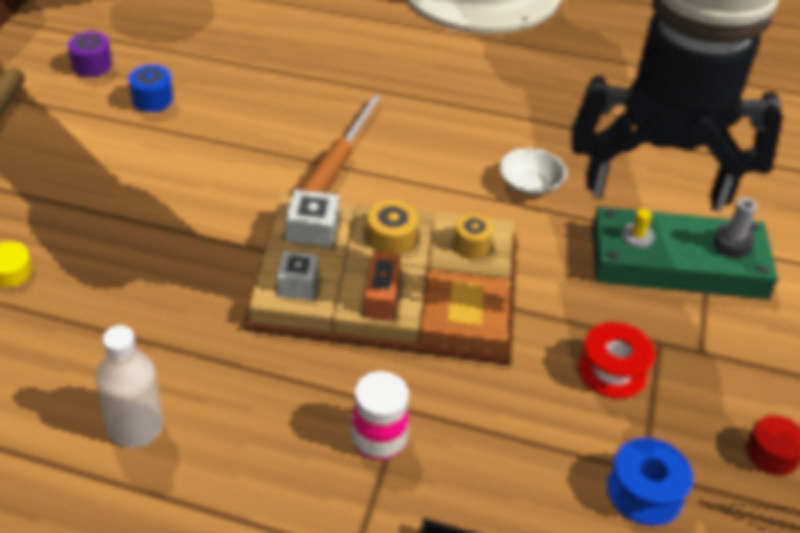

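Red at (316,162) is the reel and blue at (290,22) is its look-alike, so I'm taking the red one. All five dies look seated.

```bash
python3 - <<'E'
from h import *
R=get_state()['tool_rot'];t=np.array([.6112,.2441,.024])-R@[0,.0018,0];print(plan([*t[:2],.014],8.5))
E
```

```text
shift units [ 0.73 -0.    5.97] turn units 0.00 cur yaw 8.5 tcp [0.5893 0.2425 0.1932]
```

>>> servo_tool(
  commands=[
    [[1, 0.73, 0, 0, 0], [1, 0, 0, 1, 0], [1, 0, 0, 1, 0], [1, 0, 0, 1, 0], [1, 0, 0, 1, 0], [1, 0, 0, 1, 0], [1, 0, 0, 0.6, 0], [1, 0, 0, 0.37, 0], [1, 0, 0, 0, 0], [1, 0, 0, 0, 0]],
  ],
)

```text
time: 44.32
tool_pos: [0.6117, 0.2466, 0.0151]
tool_rot: [[0.989, 0.149, 0.002], [0.149, -0.989, 0.001], [0.002, -0.001, -1.0]]
contact_force: [-0.0, -0.9, 0.0]
grip_width: 1.002
grip_force: 0.0
```

```bash
cat >> h.py <<'E'
def red(w,z,near,r=.03):
    h,s,v=hsv(w); return blob(w,((h<8)|(h>172))&(s>150),z,np.array(near),r,200)
def bore(w,z,near):
    h,s,v=hsv(w); m=(((h<8)|(h>172))&(s>120)).astype(np.uint8)
    cs,hi=cv2.findContours(m,cv2.RETR_CCOMP,cv2.CHAIN_APPROX_NONE); o=[]
    for c,q in zip(cs,hi[0]):
        if q[3]>=0 and cv2.contourArea(c)>60:
            e=cv2.fitEllipse(c); P=at(w,e[0],z); o.append((np.round(P[:2],4).tolist(),np.round(e[1],1).tolist()))
    return [x for x in o if np.hypot(x[0][0]-near[0],x[0][1]-near[1])<.03]
E
python3 - <<'E'
from h import *
w=camera("wrist");st=get_state();T=st['tool_pos'];print(T,st['contact_force'])
print(red(w,.036,T[:2]),bore(w,.036,T[:2]))
cv2.imwrite('pics/w12.png',w['pixels'])
E
```

```text
[0.6117599  0.24657146 0.01525587] [-0.29486502  0.21401436 -0.06575966]
{'c': array([0.6153, 0.245 ]), 'rc': array([0.617 , 0.2447]), 'size': array([66.7, 60.5]), 'ang': 5.0} [([0.6111, 0.2444], [38.1, 56.2]), ([0.6202, 0.2457], [7.2, 23.6])]
```

View pics/w12.png

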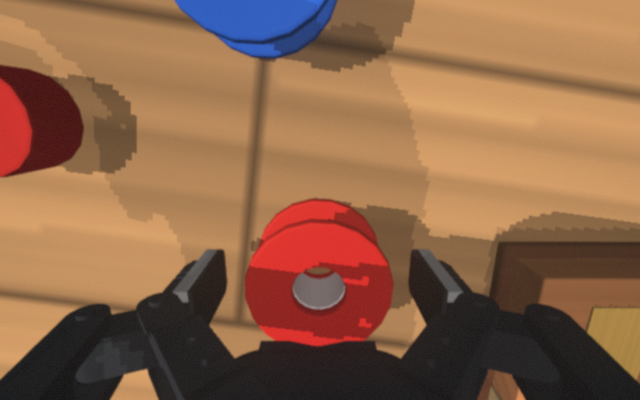

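>>> servo_tool(
  commands=[
    [[1, 0, 0, 0.12, 0], [0.7, 0, 0, 0, 0], [0.5, 0, 0, 0, 0], [-1, 0, 0, 0, 0], [-1, 0, 0, 0, 0], [-1, 0, 0, 0, 0], [-1, 0, 0, 0, 0]],
  ],
  force=50,
)

```text
time: 45.25
tool_pos: [0.6112, 0.2462, 0.0112]
tool_rot: [[0.989, 0.149, 0.001], [0.149, -0.989, 0.0], [0.001, 0.0, -1.0]]
contact_force: [-0.6, -1.0, 5.6]
grip_width: 0.701
grip_force: 53.1
```

>>> servo_tool(
  commands=[
    [[-1, 0, 0, -0.6, 0], [-1, 0, 0, -1, 0], [-1, 0, 0, -1, 0], [-1, 0, 0, -1, 0], [-1, -0.3, 0, -1, 0], [-1, -0.8, -0.4, -0.4, 0], [-1, -0.9, -0.4, 0, 0], [-1, -0.9, -0.4, 0, 0], [-1, -0.9, -0.4, 0, 0], [-1, -0.9, -0.4, 0, 0]],
  ],
)

```text
time: 46.5
tool_pos: [0.4616, 0.2848, 0.1613]
tool_rot: [[0.989, 0.149, 0.001], [0.149, -0.989, 0.0], [0.001, -0.0, -1.0]]
contact_force: [0.2, 0.9, -0.4]
grip_width: 0.697
grip_force: 54.0
```

>>> servo_tool(
  commands=[
    [[-1, -0.9, -0.5, 0, 0], [-1, -0.8, -0.5, 0, 0], [-1, -0.7, -0.4, 0, 0], [-1, 0, 0, 0, 0], [-1, 0, 0, 0, 0], [-1, 0, 0, 0, 0]],
  ],
)

```text
time: 47.25
tool_pos: [0.3862, 0.3147, 0.1606]
tool_rot: [[0.989, 0.147, 0.001], [0.147, -0.989, 0.0], [0.001, 0.0, -1.0]]
contact_force: [-1.0, -0.7, -0.9]
grip_width: 0.7
grip_force: 54.0
```

```bash
python3 - <<'E'
from h import *
w=camera("wrist");cv2.imwrite('pics/w13.png',w['pixels'])
st=get_state();T=st['tool_pos'];print(T,st['grip_width'],st['grip_force'])
b=bore(w,T[2]+.025,T[:2]);print('bore',b,st['tool_rot'].T[:2,:2]@(np.array(b[0][0])-T[:2]) if b else 0)
for n,z in (('spindle_top',.086),('pin',.03),('spindle_seat',.044),('park_hole',.03)): print(n,[(np.round(r['uv'],1),round(r['conf'],2),at(w,r['uv'],z)[:2]) for r in pinpoint(w,n)[:2]])
cv2.imwrite('pics/w13.png',w['pixels'])
E
```

```text
[0.38599924 0.31475905 0.16046211] 0.6976842412373032 54.000636481214315
bore [([0.3865, 0.3131], [39.4, 57.4]), ([0.3957, 0.3145], [8.8, 24.2])] [0.00025066 0.00171475]
spindle_top [(array([297.8, 129.3]), 0.55, array([0.44256461, 0.33440913]))]
pin [(array([410.4, 122.7]), 0.73, array([0.45811151, 0.24578547]))]
spindle_seat [(array([304. , 124.2]), 0.56, array([0.44448869, 0.33230412]))]
park_hole []
```

View pics/w13.png

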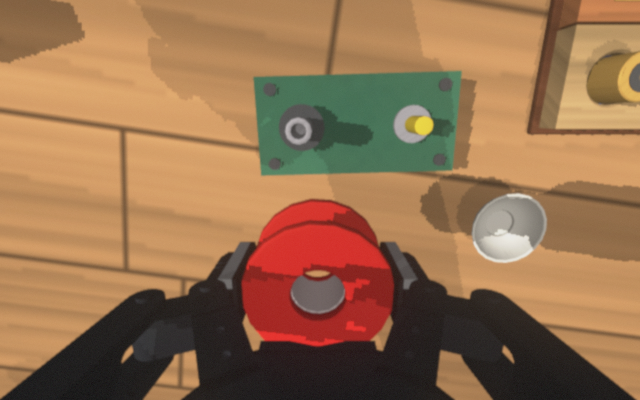

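```bash
python3 - <<'E'
from h import *
w=camera("wrist");h,s,v=hsv(w)
print(v[118:142,286:312]);print(s[130,270:330])
E
```

```text
[[ 88  90  90  92 113 139 158 170 177 181 181 180 179 179 176 176 173 164
  153 135 109  87  77  73  67  63]
 [ 87  91  93 108 139 167 180 182 183 182 180 176 173 173 177 177 178 173
  169 158 138 111  88  75  71  65]
 [ 89  94 108 135 164 181 182 180 177 174 171 166 166 168 170 171 173 171
  172 168 161 142 113  87  75  69]
 [ 91 107 135 165 180 182 179 172 165 163 155 146 146 147 156 160 163 166
  168 171 170 161 142 111  86  75]
 [104 131 165 181 184 179 172 162 148 136 127 116 119 126 134 139 145 155
  165 172 172 171 162 138 109  81]
 [118 159 181 185 180 171 162 144 118 100  95 102 109 114 118 116 122 136
  157 172 174 176 171 158 130  90]
 [131 175 188 180 174 164 146 118  88  82  90 105 111 113 114 113 112 120
  141 164 176 177 174 164 140 101]
 [140 180 187 178 167 153 125  92  76  80  96 108 114 114 115 112 111 116
  127 150 172 177 173 165 146 112]
 [147 181 185 176 163 139 101  78  74  84 104 114 115 115 115 113 114 114
  120 137 164 176 173 166 150 119]
 [159 185 183 175 158 129  91  74  73  83 104 115 115 116 116 115 115 115
  119 130 154 175 174 165 155 130]
 [169 184 
[... 1000 characters left out ...]
 169 162 146 139 131 121 120 131 139 153 164
  176 176 171 163 152 131 102  73]
 [ 92  98 121 147 166 174 174 174 171 172 171 167 159 158 162 168 174 177
  175 173 166 153 132 104  79  64]
 [ 89  92  96 117 141 160 168 171 176 179 183 182 180 177 178 176 177 173
  171 164 156 137 109  87  77  66]
 [ 89  88  91  96 113 136 154 165 173 177 180 181 180 178 174 172 168 165
  161 154 139 118  94  85  81  76]
 [ 89  89  88  90  95 109 130 151 161 168 171 170 171 171 167 162 157 152
  141 133 116  95  88  88  87  83]]
[87 87 92 89 92 89 89 90 83 59 16  8  9  9 10  6  9 11 10  8 10 11 16 21
 20 13 17 12  9 11  9  6  8 10 11 11  9  7 10  9  6  7  7 14 16 12 20  8
 12 13  8  8 13 12 34 63 81 78 78 83]
```

```bash
cat >> h.py <<'E'
def hole(w,uv,z=.086,thr=142):
    h,s,v=hsv(w); n,l,st,c=cv2.connectedComponentsWithStats((v<thr).astype(np.uint8),connectivity=4)
    i=l[int(round(uv[1])),int(round(uv[0]))]; return np.round(c[i],2),st[i],np.round(at(w,c[i],z)[:2],4)
E
python3 - <<'E'
from h import *
w=camera("wrist");r=hole(w,(299,130));print(r)
st=get_state();T=st['tool_pos'];R=st['tool_rot']
b=bore(w,T[2]+.025,T[:2])[0][0]
o=np.array(b)-T[:2];t=r[2]-o;print('o',o,plan([*t,.12],8.5))
E
```

```text
(array([298.32, 129.35]), array([291, 122,  16,  16, 202], dtype=int32), array([0.4416, 0.3344]))
o [ 0.00050194 -0.00164435] shift units [ 1.95 -0.41  1.34] turn units 0.00 cur yaw 8.5 tcp [0.3852 0.3151 0.1603]
```

>>> servo_tool(
  commands=[
    [[-1, 0.6, -0.13, 0, 0], [-1, 0.65, -0.14, 0, 0], [-1, 0.7, -0.14, 0, 0], [-1, 0, 0, 0.6, 0], [-1, 0, 0, 0.6, 0], [-1, 0, 0, 0.4, 0], [-1, 0, 0, 0, 0], [-1, 0, 0, 0, 0], [-1, 0, 0, 0, 0]],
  ],
)

```text
time: 48.72
tool_pos: [0.4414, 0.3365, 0.1131]
tool_rot: [[0.989, 0.149, 0.001], [0.149, -0.989, 0.001], [0.001, -0.001, -1.0]]
contact_force: [0.1, 0.2, -0.1]
grip_width: 0.702
grip_force: 54.0
```

```bash
python3 - <<'E'
from h import *
w=camera("wrist");st=get_state();T=st['tool_pos'];R=st['tool_rot']
b=bore(w,T[2]+.025,T[:2]);print(b);o=np.array(b[0][0])-T[:2];t=np.array([.4416,.3344])-o;print('o',o,plan([*t,.055],8.5))
h,s,v=hsv(w);u=proj(w,[*b[0][0],T[2]+.025]);x,y=int(u[0]),int(u[1]);print(u);print(v[y-24:y+28:4,x-28:x+29:4])
c=proj(w,[*b[0][0],.086]);print('spindle proj',c)
E
```

```text
[([0.4419, 0.3348], [39.5, 57.5]), ([0.451, 0.3362], [8.8, 24.3])]
o [ 0.00045524 -0.0016587 ] shift units [-0.01  0.01  1.94] turn units 0.01 cur yaw 8.6 tcp [0.4414 0.3365 0.1131]
(np.float64(317.53811920740253), np.float64(294.02597825021996))
[[218 214 214 217 211 146 172 171 170 153 141 141 142 142 143]
 [213 152 143 134 120 193 213 214 214 200 124 124 140 143 143]
 [171 158 124 113 114 114 107 108 109 112 116 112 115 139 148]
 [175 143 111 111 115 115 116 118 118 117 116 113 111 114 172]
 [170 112 109 112 114 116 118 116 115 117 113 112 107 105 169]
 [157 113 111 112 115 116 119 118 117 118 114 113 110 105 161]
 [145 121 108 113 114 115 118 117 116 115 115 115 110 105 148]
 [144 149 113 112 115 115 118 117 116 116 114 113 110 136 152]
 [166 105 142 113 116 115 116 117 116 115 114 113 119 116 130]
 [174 122 108 138 115 115 115 116 116 114 113 133 115 104 166]
 [172 168 112 100 134 140 134 123 129 139 135 101 105 149 171]
 [171 173 165 117 107 102 101 104 101 100 104 110 149 170 173]
 [171 172 172 171 145 121 114 111 114 119 137 166 171 172 173]]
spindle proj (np.float64(317.4687212943455), np.float64(241.05335976779293))
```

>>> servo_tool(
  commands=[
    [[-1, 0, 0, 0.3, 0], [-1, 0, 0, 0.3, 0], [-1, 0, 0, 0.3, 0], [-1, 0, 0, 0, 0], [-1, 0, 0, 0, 0]],
  ],
)

```text
time: 49.4
tool_pos: [0.441, 0.3363, 0.0853]
tool_rot: [[0.989, 0.149, -0.0], [0.149, -0.989, 0.0], [-0.0, -0.0, -1.0]]
contact_force: [0.4, -1.1, -0.9]
grip_width: 0.697
grip_force: 54.0
```

On the spindle with no contact force. Continuing down.

>>> servo_tool(
  commands=[
    [[-1, 0, 0, 0.3, 0], [-1, 0, 0, 0.3, 0], [-1, 0, 0, 0.2, 0], [-1, 0, 0, 0.15, 0], [-1, 0, 0, 0.05, 0], [-1, 0, 0, 0, 0], [-1, 0, 0, 0, 0]],
  ],
)

```text
time: 50.28
tool_pos: [0.4413, 0.3363, 0.0556]
tool_rot: [[0.989, 0.149, 0.0], [0.149, -0.989, 0.0], [0.0, -0.0, -1.0]]
contact_force: [0.1, 0.7, -0.6]
grip_width: 0.701
grip_force: 54.0
```

>>> servo_tool(
  commands=[
    [[-1, 0, 0, 0.04, 0], [-1, 0, 0, 0, 0], [0.75, 0, 0, 0, 0], [0.75, 0, 0, 0, 0], [0.75, 0, 0, 0, 0], [0.75, 0, 0, -0.5, 0], [0.75, 0, 0, -1, 0], [0.75, 0, 0, -1, 0], [1, 0, 0, -1, 0], [1, 0, 0, 0, 0]],
  ],
)

```text
time: 51.52
tool_pos: [0.4427, 0.3377, 0.1627]
tool_rot: [[0.989, 0.149, 0.005], [0.149, -0.989, 0.003], [0.006, -0.003, -1.0]]
contact_force: [0.3, 0.1, 0.9]
grip_width: 0.997
grip_force: 0.0
```

>>> servo_tool(
  commands=[
    [[1, -0.5, 0.75, 0, 0], [1, -0.5, 0.75, 0, 0], [1, -0.5, 0.75, 0, 0], [1, -0.5, 0.75, 0, 0], [1, 0, 0, 0, 0], [1, 0, 0, 0, 0], [1, 0, 0, 0, 0]],
  ],
)

```text
time: 52.4
tool_pos: [0.3955, 0.2392, 0.1593]
tool_rot: [[0.989, 0.15, 0.0], [0.15, -0.989, 0.001], [0.0, -0.001, -1.0]]
contact_force: [0.0, 0.8, 0.8]
grip_width: 1.001
grip_force: 0.0
```

```bash
python3 - <<'E'
from h import *
w=camera("wrist");cv2.imwrite('pics/w14.png',w['pixels']);st=get_state();T=st['tool_pos'];print(T)
h,s,v=hsv(w)
print('yellow top z.062',blob(w,(h>20)&(h<35)&(s>150)&(v>120),.062,np.array([.457,.245]),.04,30))
print('reel bore z.08',bore(w,.080,(.4416,.334)),'red',red(w,.08,(.4416,.334)))
u=proj(w,[.4416,.3344,.086]);print('spindle',u)
for n,z in (('spindle_top',.086),('pin',.03),('reel',.044)): print(n,[(np.round(r['uv'],1),round(r['conf'],2),at(w,r['uv'],z)[:2]) for r in pinpoint(w,n)[:2]])
x,y=map(int,u);print(v[y-14:y+15:2,x-16:x+17:2])
y0=proj(w,[.457,.245,.062]);x,y=map(int,y0);print(y0);print(h[y-16:y+24:3,x-24:x+25:3]);print(s[y-16:y+24:3,x-24:x+25:3])
E
```

```text
[0.39538435 0.23919022 0.15928149]
yellow top z.062 {'c': array([0.4574, 0.2454]), 'rc': array([0.4574, 0.2454]), 'size': array([12.2, 12.1]), 'ang': 54.3}
reel bore z.08 [([0.4415, 0.3347], [32.2, 36.2])] red {'c': array([0.4422, 0.3314]), 'rc': array([0.4415, 0.3308]), 'size': array([60.6, 68.1]), 'ang': -86.7}
spindle (np.float64(180.92930695282521), np.float64(127.4272685253014))
spindle_top [(array([181. , 128.5]), 0.85, array([0.44092061, 0.33433336])), (array([207. , 122.1]), 0.52, array([0.44753518, 0.31780279]))]
pin [(array([318.5, 122.4]), 0.92, array([0.45637007, 0.24587944]))]
reel [(array([201. , 122.5]), 0.88, array([0.4429456 , 0.33662902]))]
[[201 200 202 192 162 111  96 106 102  88  81  81  82  92 139 189 199]
 [200 200 192 154 102 132 152 161 156 146 131 101  77  74  77 125 179]
 [201 196 173 113 147 171 169 161 159 164 160 149 114  77  72  69  99]
 [200 191 143 138 174 163 150 137 129 145 152 158 158 126  78  71  71]
 [199 186 138 176 166 143  98  75  70  76  94 146 165 159 113  69  67]
 [197 174 141 177 153 107  63  62  64  61  64  88 150 163 135  75  64]
 [198 1
[... 1985 characters left out ...]
 19   6   9  56 178 180 180 180 181 131   9  12  11  80  72]
 [ 87  85  14   8   8  91 181 181 180 182 179 168   7  10   5  69  74]
 [ 81  88  21   6   6  85 181 182 182 181 181 152   7  10  11  65  76]
 [ 73  73  45   9   9  17 167 180 182 182 179  65  12   7  34  70  74]
 [ 78  83  86   5   8  11  31 144 170 151  61  11   6   9  68  74  70]
 [ 73  75  93  68   7   9   9   8  11   8   8  10   8  37  85  90  87]
 [ 80  75  93  91  68   5   8  11   8   9  10   7  44  73  91  87  89]
 [ 74  77  95  95  93  91  57  17  13  19  49  78  87  90  91  90  92]
 [ 76  71  95  94  92  95  91  88  90  87  91  95  89  89  90  88  88]
 [ 85  95  91  92  90  91  91  89  88  92  95  91  94  89  87  93  90]]
```

```bash
python3 - <<'E'
from h import *
R=get_state()['tool_rot'];t=np.array([.4574,.2454,0])-R@[0,.0018,0];print(plan([*t[:2],.049],8.5))
E
```

```text
shift units [2.08 0.03 3.67] turn units 0.01 cur yaw 8.6 tcp [0.3952 0.2388 0.1591]
```

>>> servo_tool(
  commands=[
    [[-0.2, 0.7, 0.03, 0, 0], [-0.2, 0.7, 0, 0, 0], [-0.2, 0.68, 0, 0, 0], [-0.2, 0, 0, 0.6, 0], [-0.2, 0, 0, 0.8, 0], [-0.2, 0, 0, 0.6, 0], [-0.2, 0, 0, 0, 0], [-0.2, 0, 0, 0, 0]],
  ],
  force=40,
)

```text
time: 53.6
tool_pos: [0.4569, 0.247, 0.0994]
tool_rot: [[0.989, 0.149, 0.0], [0.149, -0.989, 0.0], [0.0, -0.0, -1.0]]
contact_force: [-1.1, 0.5, -0.5]
grip_width: 0.398
grip_force: 0.0
```

```bash
python3 - <<'E'
from h import *
w=camera("wrist");st=get_state();T=st['tool_pos'];R=st['tool_rot'];h,s,v=hsv(w)
r=blob(w,(h>20)&(h<35)&(s>150)&(v>150),.062,T[:2],.03,30);print(r,R.T[:2,:2]@(r['c']-T[:2]))
print(st['grip_width'],plan([*T[:2],.049],8.5))
E
```

```text
{'c': array([0.4594, 0.2465]), 'rc': array([0.4609, 0.246 ]), 'size': array([20.1, 11.9]), 'ang': 8.1} [0.00203115 0.00086746]
0.39671395402243376 shift units [-0.    0.    1.69] turn units 0.01 cur yaw 8.6 tcp [0.4573 0.2471 0.0998]
```

>>> servo_tool(
  commands=[
    [[-0.2, 0, 0, 0.6, 0], [-0.2, 0, 0, 0.6, 0], [-0.2, 0, 0, 0.45, 0], [-0.2, 0, 0, 0, 0], [-1, 0, 0, 0, 0], [-1, 0, 0, 0, 0], [-1, 0, 0, 0, 0], [-1, 0, 0, 0, 0]],
  ],
)

```text
time: 54.65
tool_pos: [0.4572, 0.2466, 0.05]
tool_rot: [[0.989, 0.149, 0.001], [0.149, -0.989, 0.0], [0.001, -0.0, -1.0]]
contact_force: [0.0, -1.0, -0.7]
grip_width: 0.144
grip_force: 38.9
```

>>> servo_tool(
  commands=[
    [[-1, 0, 0, -0.3, 0], [-1, 0, 0, -0.6, 0], [-1, 0, 0, -0.8, 0], [-1, 0, 0, -0.9, 0], [-1, 0, 0, -0.9, 0], [-1, -0.8, 0, 0, 0], [-1, -0.8, 0, 0, 0], [-1, 0, 0, 0, 0], [-1, 0, 0, 0, 0], [-1, 0, 0, 0, 0]],
  ],
)

```text
time: 55.9
tool_pos: [0.4106, 0.2397, 0.1551]
tool_rot: [[0.989, 0.148, 0.001], [0.148, -0.989, 0.001], [0.001, -0.001, -1.0]]
contact_force: [-0.2, -0.9, -0.9]
grip_width: 0.144
grip_force: 39.0
```

```bash
python3 - <<'E'
from h import *
w=camera("wrist");cv2.imwrite('pics/w15.png',w['pixels']);st=get_state();T=st['tool_pos'];R=st['tool_rot'];h,s,v=hsv(w)
print(st['grip_width'],st['grip_force'])
m=((h>20)&(h<35)&(s>150)&(v>110));u=proj(w,[T[0],T[1],T[2]+.012]);x,y=map(int,u);print(u)
print(v[y-40:y+40:4,x-32:x+33:4]); print(m[y-40:y+40:4,x-32:x+33:4].astype(int))
q=proj(w,[.4416,.3344,.086]);print('spindle',q); print(hole(w,q,thr=130))
E
```

```text
0.14289510297752295 38.985393047332764
(np.float64(313.60891322782913), np.float64(277.77101028879906))
[[185 185 183 117 126 110  98 113 112 112 110 110 108  82  98  93 180]
 [179 180 170  91  90  63  86 111 108 109 110 112 101  56  89  90 155]
 [176 173 148  91  88  57  79 105 109 109 109 106  96  50  88  88 118]
 [ 52  51  81  90  89  51  73 106 109 108 109 108  92  50  91  88  89]
 [ 51  48  88  89  89  47  84 106 108 110 109 107  93  50  88  90  88]
 [ 53  54  87  91  87  46  94 107 107 110 107 106 101  48  84  90  90]
 [ 51  59  90  87  85  48  97 107 108 110 108 107 100  47  80  84  82]
 [ 48  67  88  89  79  44  98 108 124 139 129 112  99  48  63  82  82]
 [ 47  83  88  85  68  45 108 152 153 152 152 153 121  46  56  81  83]
 [ 47  48  70 107  79  50 150 152 153 152 153 151 152  47  63 110  79]
 [ 43  46  45  57  77  47 152 151 150 151 152 151 151  50  62  70  43]
 [ 50  46  44  48  65  47 153 150 151 152 151 151 153  49  55  48  42]
 [ 44  47  45  44  44  47 140 150 151 152 151 150 149  41  45  43  43]
 [ 42  42  40  44  45  44 157 154 149 150 150 151 162  41  42  38  41]
 [
[... 636 characters left out ...]
0 0 0 0 0]
 [0 0 0 0 0 0 0 0 0 0 0 0 0 0 0 0 0]
 [0 0 0 0 0 0 0 0 1 1 1 1 0 0 0 0 0]
 [0 0 0 0 0 0 0 1 1 1 1 1 1 0 0 0 0]
 [0 0 0 0 0 0 1 1 1 1 1 1 1 0 0 0 0]
 [0 0 0 0 0 0 1 1 1 1 1 1 1 0 0 0 0]
 [0 0 0 0 0 0 1 1 1 1 1 1 1 0 0 0 0]
 [0 0 0 0 0 0 1 1 1 1 1 1 1 0 0 0 0]
 [0 0 0 0 0 0 0 1 1 1 1 1 0 0 0 0 0]
 [0 0 0 0 0 0 0 0 0 0 0 0 0 0 0 0 0]
 [0 0 0 0 0 0 0 0 0 0 0 0 0 0 0 0 0]
 [0 0 0 0 0 0 0 0 0 0 0 0 0 0 0 0 0]
 [0 0 0 0 0 0 0 0 0 0 0 0 0 0 0 0 0]
 [0 0 0 0 0 0 0 0 0 0 0 0 0 0 0 0 0]
 [0 0 0 0 0 0 0 0 0 0 0 0 0 0 0 0 0]]
spindle (np.float64(178.02609632456821), np.float64(151.63296224267577))
(array([178.03, 151.53]), array([171, 144,  15,  16, 185], dtype=int32), array([0.4417, 0.3344]))
```

```bash
cat >> h.py <<'E'
def pintop(w):
    st=get_state();T=np.array(st['tool_pos']);R=np.array(st['tool_rot']);h,s,v=hsv(w)
    r=blob(w,(h>20)&(h<35)&(s>150)&(v>130),T[2]+.012,T[:2],.02,30)
    o=r['c']-T[:2];print(r,'offset tool',np.round(R.T[:2,:2]@o,4));return o
E
python3 - <<'E'
from h import *
w=camera("wrist");o=pintop(w);t=np.array([.4417,.3344])-o;print(plan([*t,.148],8.5))
E
```

```text
{'c': array([0.4102, 0.2379]), 'rc': array([0.4103, 0.2379]), 'size': array([12.8, 11.9]), 'ang': 8.6} offset tool [-0.0002  0.0017]
shift units [ 1.52 -3.03  0.23] turn units 0.00 cur yaw 8.5 tcp [0.4101 0.2396 0.1548]
```

>>> servo_tool(
  commands=[
    [[-1, 0.38, -0.7, 0, 0], [-1, 0.38, -0.8, 0, 0], [-1, 0.38, -0.8, 0, 0], [-1, 0.38, -0.73, 0, 0], [-1, 0, 0, 0.3, 0], [-1, 0, 0, 0, 0], [-1, 0, 0, 0, 0], [-1, 0, 0, 0, 0]],
  ],
)

```text
time: 57.0
tool_pos: [0.4412, 0.3354, 0.1458]
tool_rot: [[0.989, 0.148, 0.0], [0.148, -0.989, -0.0], [0.0, 0.0, -1.0]]
contact_force: [1.1, 0.3, -0.2]
grip_width: 0.147
grip_force: 39.1
```

```bash
python3 - <<'E'
from h import *
w=camera("wrist");o=pintop(w);t=np.array([.4417,.3344])-o;print(plan([*t,.106],8.5))
T=get_state()['tool_pos'];h,s,v=hsv(w)
# collar (grey) below the grip
u=proj(w,[T[0]+o[0],T[1]+o[1],T[2]-.016]);print(u);x,y=map(int,u);print(v[y-44:y-4:4,x-50:x+51:5]);print(s[y-44:y-4:4,x-50:x+51:5])
E
```

```text
{'c': array([0.4412, 0.3336]), 'rc': array([0.4413, 0.3336]), 'size': array([12.8, 11.9]), 'ang': 8.5} offset tool [-0.0004  0.0019]
shift units [ 0.02 -0.02  1.33] turn units 0.00 cur yaw 8.5 tcp [0.4413 0.3355 0.1459]
(np.float64(317.35741844116023), np.float64(250.5579533143209))
[[207 195 228 226 208 208 208 203 103 107  89  83 199 224 206 205 206 204
  196  71  74]
 [136 217 228 228 225 211 214 134 117 152 185 146  82 220 208 205 205 205
  201  73  72]
 [190 220 229 229 229 227 226 101 171 178 142 183 147 132 222 206 204 205
  202  69  73]
 [217 223 228 228 229 228 225 108 197  84  87  91 186 119 191 207 199 203
  183  69  73]
 [211 223 228 228 229 228 227 130 186  93  90  95 173 125 211 216 134 132
  131  73  74]
 [208 214 229 228 228 227 227 123 150 167 170 169 147 111 225 228 191 131
  130  72  73]
 [205 205 229 228 228 229 167 174 169 171 173 170 172 170 131 228 227 203
  131  73  75]
 [204 205 227 228 227 225 171 164 115 116 120 146 154 165 168 203 228 220
  102  74  72]
 [209 208 164 228 229 111  99  66 111 114 112 110 111  56  90  96 228 226
   92  88  76]
 [207 207 130 2
[... 265 characters left out ...]
6 197 198 199 199  38  13  11  14  11  14 156 200 202 204 198
  196  55  59]
 [130 189 199 198 195 199 197  35  12  36  29  25  11 131 195 198 201 203
  199  55  59]
 [131 188 199 200 198 199 194  39  12  27  25  24  10 167 197 198 183 189
  193  56  59]
 [131 156 196 198 200 199 200  62  14  14  11  12  12  78 197 196 200 195
  194  60  56]
 [132 134 198 199 200 196  99  12  14  13  12  11  12  12  76 197 195 201
  185  59  58]
 [131 128 200 198 203 185  12  12  20  20  17  14  13  12  12 177 197 198
  120  62  60]
 [129 130 132 200 197  71  23  54  21  20  20  16  16  55  23  50 198 196
   78  81  70]
 [131 129  67 194 201  27  22  90  23 157 179 165  28  92  17  18 199 146
  107 110 114]]
```

>>> servo_tool(
  commands=[
    [[-1, 0.02, -0.02, 0, 0], [-1, 0, 0, 0.3, 0], [-1, 0, 0, 0.3, 0], [-1, 0, 0, 0.3, 0], [-1, 0, 0, 0, 0], [-1, 0, 0, 0, 0]],
  ],
)

```text
time: 57.8
tool_pos: [0.4416, 0.337, 0.1187]
tool_rot: [[0.989, 0.149, -0.0], [0.149, -0.989, 0.0], [-0.0, -0.0, -1.0]]
contact_force: [1.0, 0.6, 0.0]
grip_width: 0.145
grip_force: 39.1
```

No resistance, and the shaft is 11 mm into the hole. Continuing down to the collar.

>>> servo_tool(
  commands=[
    [[-1, 0, 0, 0.2, 0], [-1, 0, 0, 0.15, 0], [-1, 0, 0, 0.08, 0], [-1, 0, 0, 0.04, 0], [-1, 0, 0, 0, 0], [-1, 0, 0, 0, 0]],
  ],
)

```text
time: 58.55
tool_pos: [0.4416, 0.3367, 0.1058]
tool_rot: [[0.989, 0.149, 0.001], [0.149, -0.989, -0.001], [0.0, 0.001, -1.0]]
contact_force: [-3.5, -3.8, 11.5]
grip_width: 0.144
grip_force: 40.4
```

>>> servo_tool(
  commands=[
    [[-0.5, 0, 0, 0, 0], [-0.2, 0, 0, 0, 0], [-0.2, 0, 0, 0, 0], [-0.2, 0, 0, -0.6, 0], [-0.2, 0, 0, -1, 0], [-0.2, 0, 0, -1, 0], [0, -0.8, 0.4, -0.5, 0], [0, -0.8, 0.6, 0, 0], [0, -0.8, 0.6, 0, 0], [0, 0, 0, 0, 0]],
  ],
)

```text
time: 59.8
tool_pos: [0.3766, 0.2772, 0.1985]
tool_rot: [[0.989, 0.149, 0.001], [0.149, -0.989, -0.002], [0.001, 0.002, -1.0]]
contact_force: [-0.2, 0.9, -0.3]
grip_width: 0.501
grip_force: 0.0
```

>>> servo_tool(
  commands=[
    [[0, 0, 0, 0, 0], [0, 0, 0, 0, 0]],
  ],
)

```text
time: 60.05
tool_pos: [0.3783, 0.2795, 0.1981]
tool_rot: [[0.989, 0.149, 0.001], [0.149, -0.989, 0.001], [0.001, -0.001, -1.0]]
contact_force: [-0.0, 1.4, 0.6]
grip_width: 0.493
grip_force: 0.0
```

```bash
python3 - <<'E'
from h import *
w=camera("wrist");s=camera("scene");h,sa,v=hsv(w)
r=blob(w,(h>20)&(h<35)&(sa>150)&(v>130),.118,np.array([.4417,.3344]),.03,30);print('pin grip (expect .4417,.3344)',r)
print('red',red(w,.08,(.4417,.3344)))
for n,z in (('pin',.086),('reel',.044),('die_disc',.016),('die_stud',.016),('die_block',.016),('die_cube',.016),('die_bar',.016)):
    for c,q in (('w',w),('s',s)): print(n,c,[(round(r['conf'],2),np.round(at(q,r['uv'],z)[:2],3).tolist()) for r in pinpoint(q,n)[:2]])
d=dict(disc=(.527,.013),block=(.539,-.066),cube=(.618,-.0545),bar=(.606,.0246),stud=(.5156,.092))
hh,ss,v=hsv(w)
for k,p in d.items(): print(k,p,blob(w,v<110,.052,np.array(p),.02,8))
E
```

```text
pin grip (expect .4417,.3344) {'c': array([0.4418, 0.3347]), 'rc': array([0.4418, 0.3349]), 'size': array([12.2, 12.6]), 'ang': -84.5}
red {'c': array([0.4415, 0.334 ]), 'rc': array([0.4414, 0.3342]), 'size': array([61.2, 60.7]), 'ang': 60.3}
pin w [(0.83, [0.441, 0.334])]
pin s [(0.43, [0.447, 0.328])]
reel w [(0.98, [0.441, 0.335])]
reel s [(0.96, [0.759, 0.276]), (0.67, [0.391, 0.342])]
die_disc w [(0.59, [0.527, 0.017])]
die_disc s [(0.74, [0.532, 0.022]), (0.72, [0.344, -0.408])]
die_stud w [(0.78, [0.517, 0.094])]
die_stud s [(0.57, [0.519, 0.084])]
die_block w []
die_block s [(0.72, [0.543, -0.065]), (0.47, [0.411, 0.35])]
die_cube w []
die_cube s [(0.55, [0.616, -0.062]), (0.17, [0.404, 0.349])]
die_bar w []
die_bar s []
disc (0.527, 0.013) {'c': array([0.5215, 0.0268]), 'rc': array([0.5212, 0.0267]), 'size': array([8.1, 0. ]), 'ang': 24.5}
block (0.539, -0.066) None
cube (0.618, -0.0545) None
bar (0.606, 0.0246) None
stud (0.5156, 0.092) {'c': array([0.5158, 0.0913]), 'rc': array([0.5156, 0.0913]), 'size': array([19.3, 20.4]), 'ang': -81.4}
```

```bash
python3 -c "
from station import *
print(finish_job())"
```

```text
the job is handed in; nothing more can be done
None
```

The job is done and handed in: all five dies are down in their own pockets, the red reel sits on the spindle shoulder, and the pin is pushed fully into the spindle top. I confirmed the cube and bar by their seating height and an earlier picture, not in the final camera check.

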